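Pry a plug-in module out of its test socket with the two ejector levers

TASK

Free the blue plug-in module by swinging its two orange ejector levers outward as far as they go, working them by turns in small strokes so that the module comes up nearly level in the socket (no more than about 5 degrees of tip, or its pins bend). Then lift the module out by its black rib and set it gently, not dropped, flat on the floor of the grey tray. Do not disturb the grease pot or the tape roll.

Things in the scene. Friction and masses are not known exactly. Their poses are not given: they have to be found in the camera images.
- socket: Fixed grey test socket on the bench, base plate 172 (x) x 86 (y) x 15 mm; origin at the centre of its underside, x along its length (+x end far from the robot), z up. Orange ejector levers at both ends. Aluminium side rails (tops 42 mm up, 54 mm apart) guide the module, which sits on a green block 26 mm up. A 0.4 rad difference between the levers tips the module 4 degrees, 0.55 rad over 5 degrees.
- lever_near (a joint): Angle (rad) of the orange ejector lever at the socket's -x end, towards the robot: 0 = upright and hooked over the module, 0.8 = fully out (stop), leaning away from the module towards the socket's -x. It stays where it is left; about 3 N at 45 mm above its hinge moves it. Its toe lifts its end of the module about 5 mm at 0.4 rad and 11 mm at 0.8 rad; its hook lets go at about 0.15 rad.
- lever_far (a joint): The same for the lever at the socket's +x end, away from the robot: 0 = upright and hooked over the module, 0.8 = fully out (stop), leaning towards the socket's +x. It moves apart from the other lever.
- lever_near_hinge (a point): Hinge axis (along the socket's y) of the near lever: on the socket's centre line, 56 mm from its centre towards -x, 22 mm above the bench; fixed. The lever's arm is 8 mm thick (4 mm either side of the hinge when upright) and 16 mm wide, its top 64 mm from the hinge; push its inner face with shut fingertips from above.
- lever_far_hinge (a point): Hinge axis of the far lever, which is the same in size: on the socket's centre line, 56 mm from its centre towards +x, 22 mm above the bench; fixed.
- lever_near_tab (a point): Centre of the finger tab at the top of the near lever (10 mm thick, 26 mm wide, 12 mm high), 58 mm from its hinge; moves with the lever.
- lever_far_tab (a point): Centre of the finger tab at the top of the far lever (10 mm thick, 26 mm wide, 12 mm high), 58 mm from its hinge; moves with the lever.
- pull_rib (a point): Centre of the black pull rib, 34 (x) x 12 (y) x 22 mm high, on the loose blue module (100 x 50 x 16 mm, 69 mm over its lugs in y, about 250 g). Axes as the socket's while plugged in, z up. Grasp here from above, fingers closing along y. It is 27 mm above the module's underside, 11 mm above its flat top, 53 mm above the bench when seated. It lifts straight up once both levers are out.
- tray_floor (a point): Centre of the inner floor of the fixed grey open tray, 3 mm above the bench. The tray is 140 mm long along this point's y axis and 90 mm wide along its x axis (inside 136 x 86 mm), walls 2 mm thick, rim 21 mm above the bench. The module fits with its length along the tray's length.
- grease_pot: Loose cream and red grease pot, 63 mm across, 34 mm high, standing near; origin at the centre of its underside. A bystander.
- tape_roll: Loose dark tape roll, 55 mm across, 19 mm high, lying behind the socket; origin at the centre of its underside. A bystander.

How it is judged:
By the outcome, as a careful person would: the job done as asked, in the order asked, and still so for the second after the job is handed in, with the robot touching nothing.
It also fails if it takes over 61 s, if anything falls off the work surface, if the arm or the gripper's body presses on something with over 40 N, if the wrist force passes 120 N, or if a joint passes its speed limit or range.

ROBOT

A 6-joint arm with a two-finger parallel gripper is mounted at the origin on a cart in front of the work surface, level with it; the furniture and walls round the work are solid. World frame = base frame: x ahead of the robot, y to its left, z up, the work surface at z = 0. Lengths are in m, angles in degrees, forces in N, time in s.
With the tool pointing down it reaches from about 0.35 to 0.875 m from the base axis. Payload 4.2 kg.
Tool frame: the origin (TCP) lies midway between the tips of the shut fingers; the grasp point (between the pads) lies 19 mm behind it; z points along the fingers, y is the line along which they close (so a half turn about z gives the same grasp; the last joint's range is limited). The gripper opens to 87 mm and grips with 3 to 60 N. Pads are 19 mm wide; open, the fingers measure 117 mm over their backs; the gripper's body (75 mm by 190 mm) begins 51 mm behind the grasp point.
Start: joints at [90.333, 22.042, 0.453, 0, -68.411, -14.817], TCP at [0.156, 0.605, 0.223] pointing down, gripper open.
Joint ranges: [-179.83, 179.83], [-69.29, 118.12], [-61.27, 80.66], [-181.25, 117.63], [-171.15, -9.14], [-177.46, 177.46]. Speed limits (degrees/s): [159.86, 159.86, 180, 180, 180, 180].

INTERFACE

Orientations are given as a 3x3 rotation matrix whose columns are the frame's x, y, z axes.
In Python, from station import sense, capture, camera_params, finish_job gives the robot as it stands.
- The arm moves only by the tool drive_tool, never from a script. Its argument "rows" is a list of rows, each an object of numbers: "tx", "ty", "tz": the shift along the tool's x, y, z in cm; "ax", "ay", "az": the turn, a rotation vector about the tool's x, y, z in rad; "claw": the finger opening in cm, from 0 to 8.7. In form: [{"tx": .., "ty": .., "tz": .., "ax": .., "ay": .., "az": .., "claw": ..}, ...]. A call has 1 to 10 rows; each row shifts and turns the commanded pose from where the row before left it, along the tool's axes as they then stand; what a row does not reach is not made up. A row lasts 1/12 s, in which the tool goes at most 41.7 mm and 7.16 degrees, less where a joint would pass 70% of its speed; a pose out of reach is approached as far as the arm can. A call with a gripper value outside its range is refused whole. The fingers move at their own pace and stop on an object; the grip force is fixed at half the most. Time passes only in rows, so rows that do not move let the fingers close. It gives the time, the measured TCP pose, the force, the opening and the grip force at its end, in the units of the state.
- sense(): the state, without advancing time (a new reading comes with each control period).
- capture(name): name is "scene" or "side" or "wrist"; returns (picture, depth): 420x560x3 uint8, red, green, blue; 420x560 float32, m along the optical axis (not along the pixel's ray), 0 where there is no reading.
- camera_params(name): a dict with "intrinsics" (3x3 intrinsics, pixels), "k1" (the pictures are not rectified: a ray, as slopes to the right and down, at radius r is drawn at 1 + k1 r^2 times it, then the intrinsics apply), "R" (3x3) and "t" (3): a world point X has camera coordinates R X + t; the wrist camera has in their place "tool_from_camera" (4x4, takes a point from camera to tool coordinates, whose origin is the TCP and whose axes are the flange's). Camera axes: x right, y down, z forward; pixel columns grow to the right and rows downward; lengths in m; the calibration is good to about 2 mm. A picture is of the moment at which its call begins: read the wrist's pose just before it. camera_params takes no time and is no camera call.
- finish_job(): hands the job in; it is judged then, once.
The state is a dict: "time_s": time; "joints": joint angles; "joint_velocities": joint speeds; "effort": joint torques, N m; "tcp_pos": TCP position; "ee_rot": TCP orientation; "wrist_force": force on the tool from outside, world axes, zero at the start; "moment": the same for the moment, N m; "gripper_width": opening from 0.0 (shut) to 1.0 (fully open); "gripper_force": force on a finger pad.
Only numpy, scipy, OpenCV 4.12 (cv2) and the standard library are available. Lean on these libraries where they do the work, as an engineer would, in place of code of your own. Each camera call takes 0.05 s, during which the arm holds its last target. There are 200 camera calls.

## Working session

There is one attempt and no reset: what is moved stays moved. The work goes in short steps, Python scripts to look and compute and a tool call to move; the robot and the scene stay as the last step left them, time stands still between calls to the robot, and variables do not carry over. Pictures are saved under pics/ and viewed, at most 10 in all, crops included, and the job is handed in when it is done.

Besides the shell and the picture viewer there is one more tool, called after "Call:" by a JSON object that holds its "fn" and its "kwargs", one argument or row to a line. drive_tool: Moves the arm, as the interface text tells. Its arguments: {"type":"object","properties":{"rows":{"type":"array"}},"required":["rows"]}

```bash
mkdir -p pics; ls; cat > h.py <<'E'
import numpy as np, cv2
from station import sense, capture, camera_params, finish_job
def cam(n,s=None):
    p=camera_params(n);K=np.array(p["intrinsics"]);k=p["k1"]
    if n=="wrist":
        s=s or sense();T=np.eye(4);T[:3,:3]=s["ee_rot"];T[:3,3]=s["tcp_pos"]
        M=T@np.array(p["tool_from_camera"]);R=M[:3,:3].T;t=-R@M[:3,3]
    else: R=np.array(p["R"]);t=np.array(p["t"])
    return K,k,R,t
def rays(c,uv):
    K,k,R,t=c;uv=np.asarray(uv,float).reshape(-1,1,2)
    return cv2.undistortPoints(uv,K,np.array([k,0,0,0.])).reshape(-1,2)
def plane(c,uv,z):
    K,k,R,t=c;x=rays(c,uv);d=np.c_[x,np.ones(len(x))]@R;o=-R.T@t
    return o+d*((z-o[2])/d[:,2])[:,None]
def deep(c,uv,D):
    K,k,R,t=c;x=rays(c,uv);uv=np.asarray(uv,int).reshape(-1,2);z=D[uv[:,1],uv[:,0]]
    return (np.c_[x,np.ones(len(x))]*z[:,None]-t)@R
E
python3 - <<'E'
from h import *
s=sense();print(s)
ims=[]
for n in("scene","side","wrist"):
    I,D=capture(n);np.savez("%s0.npz"%n,I=I,D=D);ims.append(I)
    print(n,[np.round(a,3).tolist() if not np.isscalar(a) else a for a in cam(n,s)])
    cv2.imwrite("pics/%s0.png"%n,I[...,::-1])
E
```

```text
pics
{'time_s': 0.0, 'joints': array([ 9.03334928e+01,  2.20898092e+01,  3.79132452e-01, -2.72266967e-02,
       -6.84119189e+01, -1.48171564e+01]), 'joint_velocities': array([ 0.01110823,  0.11911368,  0.05927492,  0.03004547,  0.00727552,
       -0.07096146]), 'effort': array([-2.94419642e-04, -3.90667677e+01,  1.87403870e+01,  4.22014430e+00,
        1.09427754e-02, -1.95972279e-04]), 'tcp_pos': array([0.15614842, 0.60455033, 0.22146979]), 'ee_rot': array([[ 9.68175155e-01, -2.50273219e-01, -4.29400581e-04],
       [-2.50273559e-01, -9.68172793e-01, -2.14219205e-03],
       [ 1.20399341e-04,  2.18148473e-03, -9.99997613e-01]]), 'wrist_force': array([-0.58154694, -0.594191  , -0.33806832]), 'moment': array([-0.02858096,  0.03341889,  0.00455322]), 'gripper_force': 0.0, 'gripper_width': 0.9979172201028236}
scene [[[393.434, 0.0, 274.967], [0.0, 393.434, 211.268], [0.0, 0.0, 1.0]], -0.016914243752837094, [[0.559, -0.829, -0.008], [-0.664, -0.441, -0.604], [0.497, 0.343, -0.797]], [-0.029, 0.507, 0.561]]
side [[[474.667, 0.0, 272.224], [0.0, 474.667, 205.245], [0.0, 0.0, 1.0]], -0.16510478873826942, [[-0.952, -0.306, 0.02], [-0.155, 0.426, -0.891], [0.264, -0.851, -0.453]], [0.585, 0.014, 1.075]]
wrist [[[307.938, 0.0, 272.874], [0.0, 307.938, 210.507], [0.0, 0.0, 1.0]], -0.056939157772387686, [[-0.251, -0.968, 0.002], [-0.921, 0.24, 0.306], [-0.296, 0.075, -0.952]], [0.625, -0.038, 0.391]]
```

View pics/scene0.png

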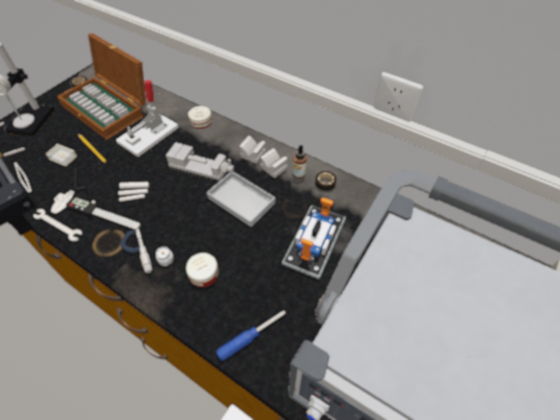

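View pics/side0.png

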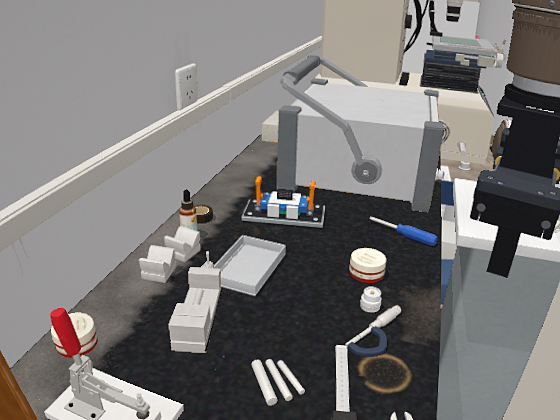

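The scene view shows the socket near (315,240) with its near lever at (307,250) and far lever at (326,207). The tray is at (241,197), the pot at (202,268), and the tape roll at (326,180). The side view shows the far lever at (258,192), the near lever at (313,193), the tray at (250,263), and a tall instrument box behind the socket (-y).

```bash
python3 - <<'E'
from h import *
for n in("scene","side"):
    d=np.load(n+"0.npz");I,D=d["I"],d["D"];c=cam(n)
    H=cv2.cvtColor(I,cv2.COLOR_RGB2HSV)
    m=cv2.inRange(H,(6,170,150),(18,255,255))
    box=(280,190,345,270) if n=="scene" else (245,170,325,215)
    k=np.zeros_like(m);k[box[1]:box[3],box[0]:box[2]]=1;m=m*k
    N,L,S,C=cv2.connectedComponentsWithStats(m)
    for i in range(1,N):
        if S[i,4]<15: continue
        v,u=np.nonzero(L==i);P=deep(c,np.c_[u,v],D);P=P[P[:,2]>.005]
        top=P[P[:,2]>P[:,2].max()-.012]
        print(n,"orange",S[i],"mean",P.mean(0).round(4),"top",top.mean(0).round(4),P.min(0).round(3),P.max(0).round(3))
    # tray rim & box via cloud
    V,U=np.mgrid[0:420,0:560];P=deep(c,np.c_[U.ravel(),V.ravel()],D).reshape(420,560,3)
    tb=(200,165,280,230) if n=="scene" else (205,225,295,300)
    hsv=cv2.inRange(H,(0,0,110),(179,60,255));k=np.zeros_like(m);k[tb[1]:tb[3],tb[0]:tb[2]]=1
    N,L,S,C=cv2.connectedComponentsWithStats(hsv*k);i=1+S[1:,4].argmax()
    v,u=np.nonzero((L==i));Q=P[v,u];Q=Q[(Q[:,2]<.03)&(Q[:,2]>-.01)]
    print("tray comp",S[i])
    print(cv2.minAreaRect(Q[:,:2].astype(np.float32)*1000),Q.min(0).round(3),Q.max(0).round(3))
    # socket plate cloud
    sb=(280,195,350,275) if n=="scene" else (240,185,330,230)
    q=P[sb[1]:sb[3],sb[0]:sb[2]].reshape(-1,3);q=q[(q[:,2]>.009)&(q[:,2]<.022)]
    print("plate",len(q),cv2.minAreaRect(q[:,:2].astype(np.float32)*1000))
    # tall stuff near socket
    q=P.reshape(-1,3)[:: 3];q=q[(q[:,2]>.1)&(q[:,0]>.2)&(q[:,0]<.8)&(q[:,1]>-.3)&(q[:,1]<.4)]
    if len(q):print("tall",len(q),np.percentile(q,[1,50,99],axis=0).round(3))
    for nm,b in(("pot",(185,250,220,288)),("tape",(314,170,338,190))) if n=="scene" else (("pot",(348,246,388,284)),("tape",(195,203,214,225))):
        q=P[b[1]:b[3],b[0]:b[2]].reshape(-1,3);q=q[q[:,2]>.012];print(nm,np.median(q,0).round(3),q.max(0).round(3),q.min(0).round(3))
I=np.load("scene0.npz")["I"];cv2.imwrite("pics/c.png",cv2.resize(I[160:290,190:370,::-1],None,fx=4,fy=4,interpolation=2))
E
```

```text
scene orange [321 198  12   8  61] mean [0.5754 0.2175 0.0833] top [0.5754 0.2175 0.0833] [0.571 0.206 0.076] [0.582 0.23  0.088]
scene orange [322 209   6   6  29] mean [0.5722 0.2161 0.0517] top [0.5724 0.2155 0.0539] [0.568 0.209 0.044] [0.576 0.224 0.061]
scene orange [302 240  10  20 115] mean [0.4613 0.198  0.0578] top [0.461  0.1977 0.0829] [0.458 0.189 0.02 ] [0.465 0.207 0.087]
tray comp [ 200  165   75   61 2333]
((539.5175170898438, 456.1724853515625), (224.94793701171875, 116.85731506347656), 79.38302612304688) [ 0.475  0.348 -0.004] [0.609 0.569 0.03 ]
plate 1169 ((520.08251953125, 209.45004272460938), (172.48226928710938, 86.41793823242188), 9.272403717041016)
tall 31233 [[ 0.222 -0.219  0.111]
 [ 0.562  0.002  0.194]
 [ 0.763  0.381  0.47 ]]
pot [0.316 0.359 0.033] [0.35  0.395 0.753] [0.074 0.007 0.012]
tape [0.686 0.276 0.018] [0.714 0.304 0.753] [0.074 0.007 0.012]
side orange [255 176   8  28 111] mean [0.5741 0.2257 0.0592] top [0.5744 0.2263 0.0802] [0.568 0.208 0.029] [0.583 0.234 0.085]
side orange [307 181   8  28 111] mean [0.4635 0.2077 0.0574] top [0.4626 0.2084 0.0812] [0.457 0.193 0.024] [0.472 0.216 0.084]
tray comp [ 205  235   81   65 3313]
((551.6968994140625, 432.1320495605469), (237.06533813476562, 143.4446563720703), 85.48587799072266) [ 0.475  0.312 -0.004] [0.621 0.551 0.03 ]
plate 1094 ((525.5170288085938, 164.9871826171875), (173.10797119140625, 187.8300018310547), 7.308591842651367)
tall 10851 [[ 0.226 -0.282  0.103]
 [ 0.758  0.08   0.208]
 [ 0.762  0.395  0.436]]
pot [0.319 0.382 0.033] [0.351 1.088 0.488] [0.275 0.335 0.012]
tape [0.673 0.282 0.016] [0.708 1.088 0.488] [0.275 0.252 0.012]
```

View pics/c.png

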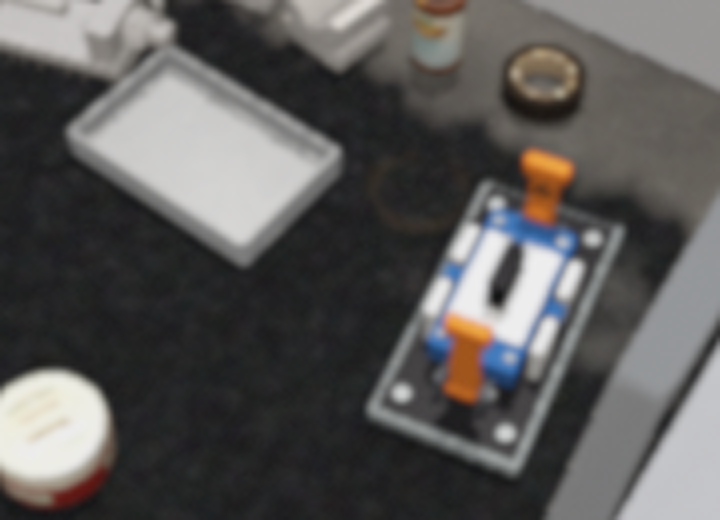

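The crop shows the outer tray rim corners at about (207,192), (232,172), (275,199) and (251,222) in full-picture pixels. The plate rectangle measures 172.5 x 86.4 mm, which matches the given size, and both levers are upright.

```bash
python3 - <<'E'
from h import *
d=np.load("scene0.npz");I,D=d["I"],d["D"];c=cam("scene")
p=plane(c,[(207,192.5),(232.5,172),(275.7,198.8),(251,222.5)],.021)
print(p.round(4),p.mean(0),[np.linalg.norm(p[i]-p[i-1]).round(4) for i in range(4)])
print(np.degrees(np.arctan2(*(p[2]-p[1])[1::-1])),np.degrees(np.arctan2(*(p[3]-p[0])[1::-1])))
Z=I.mean(2)
V,U=np.mgrid[0:420,0:560]
for n in("scene","side"):
    D=np.load(n+"0.npz")["D"];P=deep(cam(n),np.c_[U.ravel(),V.ravel()],D)
    if n=="scene":
        q=P[(P[:,2]>.012)&(P[:,2]<.03)&(abs(P[:,0]-.54)<.09)&(abs(P[:,1]-.42)<.11)]
        print("rim",cv2.minAreaRect(q[:,:2].astype(np.float32)*1000),len(q))
    for y in np.arange(-.02,.2,.02):
        q=P[(P[:,0]>.38)&(P[:,0]<.66)&(P[:,1]>y)&(P[:,1]<y+.02)&(P[:,2]<.4)]
        if len(q):print(n,y.round(2),np.percentile(q[:,2],[50,95,100]).round(3))
E
```

```text
[[0.4873 0.4917 0.021 ]
 [0.5751 0.4814 0.021 ]
 [0.5632 0.3418 0.021 ]
 [0.4741 0.35   0.021 ]] [0.52493605 0.41623596 0.021     ] [np.float64(0.1424), np.float64(0.0884), np.float64(0.1402), np.float64(0.0895)]
-94.88062631650598 -95.3060129172668
rim ((528.0904541015625, 439.2123107910156), (184.06199645996094, 98.65853118896484), 81.0775146484375) 468
scene -0.02 [0.193 0.276 0.278]
scene 0.0 [0.193 0.276 0.279]
scene 0.02 [0.193 0.276 0.28 ]
scene 0.04 [0.193 0.27  0.274]
scene 0.06 [0.193 0.269 0.275]
scene 0.08 [0.21  0.261 0.27 ]
scene 0.1 [0.177 0.244 0.258]
scene 0.12 [-0.     0.001  0.003]
scene 0.14 [-0.     0.003  0.019]
scene 0.16 [0.001 0.038 0.044]
scene 0.18 [0.015 0.058 0.087]
side -0.02 [0.191 0.274 0.275]
side 0.0 [0.191 0.271 0.275]
side 0.02 [0.191 0.275 0.277]
side 0.04 [-0.001  0.263  0.274]
side 0.06 [0.103 0.191 0.273]
side 0.08 [0.108 0.236 0.268]
side 0.1 [0.157 0.245 0.261]
side 0.12 [-0.001  0.     0.002]
side 0.14 [-0.001  0.     0.014]
side 0.16 [-0.001  0.039  0.041]
side 0.18 [0.    0.042 0.085]
```

```bash
python3 - <<'E'
from h import *
V,U=np.mgrid[0:420,0:560]
for n in("scene","side"):
    P=deep(cam(n),np.c_[U.ravel(),V.ravel()],np.load(n+"0.npz")["D"])
    for a in np.arange(.34,.72,.03):
        q=P[(P[:,0]>a)&(P[:,0]<a+.03)&(P[:,1]>-.1)&(P[:,1]<.2)]
        r=[]
        for z0,z1 in((.09,.13),(.13,.18),(.18,.23),(.23,.3)):
            w=q[(q[:,2]>z0)&(q[:,2]<z1)];r.append(np.percentile(w[:,1],99).round(3) if len(w)>3 else None)
        print(n,a.round(2),r)
E
```

```text
scene 0.34 [np.float64(0.11), None, np.float64(0.072), None]
scene 0.37 [np.float64(0.11), np.float64(0.109), np.float64(0.073), None]
scene 0.4 [None, np.float64(0.108), np.float64(0.105), None]
scene 0.43 [None, None, np.float64(0.105), None]
scene 0.46 [None, None, np.float64(0.104), None]
scene 0.49 [None, None, np.float64(0.092), np.float64(0.104)]
scene 0.52 [np.float64(0.091), np.float64(0.089), np.float64(0.082), np.float64(0.103)]
scene 0.55 [None, None, np.float64(0.081), np.float64(0.091)]
scene 0.58 [None, None, None, np.float64(0.026)]
scene 0.61 [None, None, None, None]
scene 0.64 [None, None, None, None]
scene 0.67 [None, None, None, None]
scene 0.7 [None, None, None, None]
side 0.34 [np.float64(0.114), np.float64(0.079), np.float64(0.078), None]
side 0.37 [np.float64(0.114), np.float64(0.112), np.float64(0.078), None]
side 0.4 [np.float64(0.08), np.float64(0.112), np.float64(0.109), None]
side 0.43 [np.float64(0.081), np.float64(0.08), np.float64(0.111), None]
side 0.46 [np.float64(0.081), np.float64(0.082), np.float64(0.11), None]
side 0.49 [np.float64(0.082), np.float64(0.082), np.float64(0.109), np.float64(0.107)]
side 0.52 [np.float64(0.094), np.float64(0.095), np.float64(0.094), np.float64(0.108)]
side 0.55 [np.float64(0.096), np.float64(0.095), np.float64(0.094), np.float64(0.102)]
side 0.58 [None, None, None, None]
side 0.61 [None, None, None, None]
side 0.64 [None, None, None, None]
side 0.67 [None, None, None, None]
side 0.7 [None, None, None, None]
```

Call:
{"fn": "drive_tool", "kwargs": {
  "rows": [
    {"tz": -0.3,"az": 0.1155,"claw": 0},
    {"tz": -0.3,"az": 0.1155,"claw": 0},
    {"tz": -0.3,"az": 0.1155,"claw": 0},
    {"tz": -0.3,"az": 0.1155,"claw": 0},
    {"tz": -0.3,"az": 0.1155,"claw": 0},
    {"tz": -0.3,"az": 0.1155,"claw": 0},
    {"tz": -0.3,"az": 0.1155,"claw": 0},
    {"tz": -0.3,"az": 0.1155,"claw": 0},
    {"tz": -0.3,"az": 0.1155,"claw": 0},
    {"tz": -0.3,"az": 0.1155,"claw": 0}
  ]
}}

```text
invalid input at $.rows[0]: expected keys tx, ty, tz, ax, ay, az, claw
```

Call:
{"fn": "drive_tool", "kwargs": {
  "rows": [
    {"tx": 3.0,"ty": -1.73,"claw": 0},
    {"tx": 3.0,"ty": -1.73,"claw": 0},
    {"tx": 3.0,"ty": -1.73,"claw": 0},
    {"tx": 3.0,"ty": -1.73,"claw": 0},
    {"tx": 3.0,"ty": -1.73,"claw": 0},
    {"tx": 3.0,"ty": -1.73,"claw": 0},
    {"tx": 3.0,"ty": -1.73,"claw": 0},
    {"tx": 3.0,"ty": -1.73,"claw": 0},
    {"tx": 3.0,"ty": -1.73,"claw": 0},
    {"tx": 3.0,"ty": -1.73,"claw": 0}
  ]
}}

```text
invalid input at $.rows[0]: expected keys tx, ty, tz, ax, ay, az, claw
```

Call:
{"fn": "drive_tool", "kwargs": {
  "rows": [
    {"tx": 3.0,"ty": -1.73,"claw": 0},
    {"tx": 3.0,"ty": -1.73,"claw": 0},
    {"tx": 3.0,"ty": -1.73,"claw": 0},
    {"tx": 3.0,"ty": -1.73,"claw": 0},
    {"tx": 2.0,"ty": -1.0,"claw": 0},
    {"claw": 0},
    {"claw": 0}
  ]
}}

```text
invalid input at $.rows[0]: expected keys tx, ty, tz, ax, ay, az, claw
```

All keys are required.

Call:
{"fn": "drive_tool", "kwargs": {
  "rows": [
    {"tx": 0,"ty": 0,"tz": -0.3,"ax": 0,"ay": 0,"az": 0.1155,"claw": 0},
    {"tx": 0,"ty": 0,"tz": -0.3,"ax": 0,"ay": 0,"az": 0.1155,"claw": 0},
    {"tx": 0,"ty": 0,"tz": -0.3,"ax": 0,"ay": 0,"az": 0.1155,"claw": 0},
    {"tx": 0,"ty": 0,"tz": -0.3,"ax": 0,"ay": 0,"az": 0.1155,"claw": 0},
    {"tx": 0,"ty": 0,"tz": -0.3,"ax": 0,"ay": 0,"az": 0.1155,"claw": 0},
    {"tx": 0,"ty": 0,"tz": -0.3,"ax": 0,"ay": 0,"az": 0.1155,"claw": 0},
    {"tx": 0,"ty": 0,"tz": -0.3,"ax": 0,"ay": 0,"az": 0.1155,"claw": 0},
    {"tx": 0,"ty": 0,"tz": -0.3,"ax": 0,"ay": 0,"az": 0.1155,"claw": 0},
    {"tx": 0,"ty": 0,"tz": -0.3,"ax": 0,"ay": 0,"az": 0.1155,"claw": 0},
    {"tx": 0,"ty": 0,"tz": -0.3,"ax": 0,"ay": 0,"az": 0.1155,"claw": 0}
  ]
}}

```text
time_s: 0.98
tcp_pos: [0.1562, 0.6049, 0.2522]
ee_rot: [[0.157, -0.988, -0.0], [-0.988, -0.157, -0.001], [0.001, 0.0, -1.0]]
wrist_force: [-0.4, -0.2, -0.8]
gripper_width: 0.327
gripper_force: 0.0
```

Call:
{"fn": "drive_tool", "kwargs": {
  "rows": [
    {"tx": 3,"ty": -1.73,"tz": 0,"ax": 0,"ay": 0,"az": 0,"claw": 0},
    {"tx": 3,"ty": -1.73,"tz": 0,"ax": 0,"ay": 0,"az": 0,"claw": 0},
    {"tx": 3,"ty": -1.73,"tz": 0,"ax": 0,"ay": 0,"az": 0,"claw": 0},
    {"tx": 3,"ty": -1.73,"tz": 0,"ax": 0,"ay": 0,"az": 0,"claw": 0},
    {"tx": 3,"ty": -1.73,"tz": 0,"ax": 0,"ay": 0,"az": 0,"claw": 0},
    {"tx": 3,"ty": -1.73,"tz": 0,"ax": 0,"ay": 0,"az": 0,"claw": 0},
    {"tx": 3,"ty": -1.73,"tz": 0,"ax": 0,"ay": 0,"az": 0,"claw": 0},
    {"tx": 3,"ty": -1.73,"tz": 0,"ax": 0,"ay": 0,"az": 0,"claw": 0},
    {"tx": 3,"ty": -1.73,"tz": 0,"ax": 0,"ay": 0,"az": 0,"claw": 0},
    {"tx": 3,"ty": -1.73,"tz": 0,"ax": 0,"ay": 0,"az": 0,"claw": 0}
  ]
}}

```text
time_s: 1.82
tcp_pos: [0.3763, 0.3356, 0.2525]
ee_rot: [[0.163, -0.987, -0.0], [-0.987, -0.163, -0.0], [0.0, 0.0, -1.0]]
wrist_force: [0.6, 0.3, -0.3]
gripper_width: 0.01
gripper_force: 0.0
```

Call:
{"fn": "drive_tool", "kwargs": {
  "rows": [
    {"tx": 3,"ty": -1.73,"tz": 0,"ax": 0,"ay": 0,"az": 0,"claw": 0},
    {"tx": 3,"ty": -1.73,"tz": 0,"ax": 0,"ay": 0,"az": 0,"claw": 0},
    {"tx": 3,"ty": -1.73,"tz": 0,"ax": 0,"ay": 0,"az": 0,"claw": 0},
    {"tx": 3,"ty": -1.73,"tz": 0,"ax": 0,"ay": 0,"az": 0,"claw": 0},
    {"tx": 2,"ty": -1,"tz": 0,"ax": 0,"ay": 0,"az": 0,"claw": 0},
    {"tx": 0,"ty": 0,"tz": 0,"ax": 0,"ay": 0,"az": 0,"claw": 0},
    {"tx": 0,"ty": 0,"tz": 0,"ax": 0,"ay": 0,"az": 0,"claw": 0}
  ]
}}

```text
time_s: 2.4
tcp_pos: [0.4769, 0.2108, 0.2521]
ee_rot: [[0.16, -0.987, -0.001], [-0.987, -0.16, -0.0], [0.0, 0.001, -1.0]]
wrist_force: [1.1, 0.0, 0.8]
gripper_width: 0.005
gripper_force: 0.0
```

```bash
cat > ob.py <<'E'
from h import *
def loc(P,S=(.520,.2095),a=9.27):
    a=np.radians(a);d=P[:,:2]-S
    return np.c_[d@[np.cos(a),np.sin(a)],d@[-np.sin(a),np.cos(a)],P[:,2]]*1000
def look(name):
    s=sense();I,D=capture("wrist");c=cam("wrist",s)
    cv2.imwrite("pics/%s.png"%name,I[...,::-1])
    H=cv2.cvtColor(I,cv2.COLOR_RGB2HSV);m=cv2.inRange(H,(6,170,110),(18,255,255))
    N,L,S,C=cv2.connectedComponentsWithStats(m)
    for i in range(1,N):
        if S[i,4]<40: continue
        v,u=np.nonzero(L==i);Q=loc(deep(c,np.c_[u,v],D))
        print("orange",S[i],"med",np.median(Q,0).round(1),Q.min(0).round(1),Q.max(0).round(1))
    return s,I,D,c
E
python3 - <<'E'
from ob import *
s,I,D,c=look("w1")
print("tcp",loc(np.array([s["tcp_pos"]])))
V,U=np.mgrid[0:420,0:560];P=deep(c,np.c_[U.ravel(),V.ravel()],D)
q=P[(P[:,2]>.009)&(P[:,2]<.02)&(abs(P[:,0]-.52)<.12)&(abs(P[:,1]-.21)<.08)]
print("plate",len(q),cv2.minAreaRect(q[:,:2].astype(np.float32)*1000))
E
```

```text
orange [177 168  21  29 224] med [54.  -3.1 61.6] [-42.7 -75.5  14.7] [ 82.7  32.  413. ]
orange [277 168  14  29 311] med [-54.8  -1.   83.4] [-65.2 -75.5  12.5] [-42.7  32.5 413. ]
tcp [[-42.34938585   8.20707124 252.09824992]]
plate 3478 ((521.7096557617188, 210.2867431640625), (171.74496459960938, 85.36750030517578), 9.15701675415039)
```

View pics/w1.png

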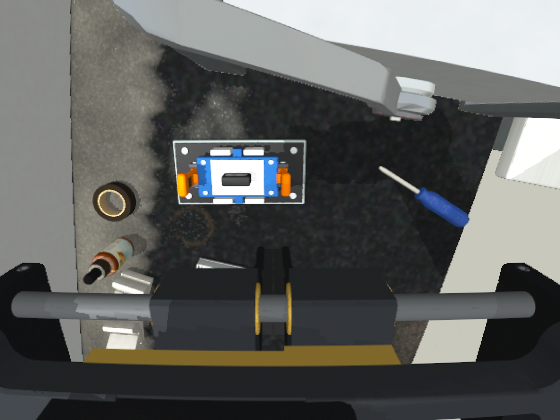

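The wrist view shows the socket centred at (240,172), with the levers upright at (190,183) and (285,183), the rib at (236,180), and the box handle above it at about y = 0.11 m. The plate agrees with the scene view to within 2 mm.

Call:
{"fn": "drive_tool", "kwargs": {
  "rows": [
    {"tx": 0.38,"ty": -0.37,"tz": 2,"ax": 0,"ay": 0,"az": 0,"claw": 0},
    {"tx": 0.38,"ty": -0.37,"tz": 4,"ax": 0,"ay": 0,"az": 0,"claw": 0},
    {"tx": 0,"ty": 0,"tz": 4,"ax": 0,"ay": 0,"az": 0,"claw": 0},
    {"tx": 0,"ty": 0,"tz": 4,"ax": 0,"ay": 0,"az": 0,"claw": 0},
    {"tx": 0,"ty": 0,"tz": 2,"ax": 0,"ay": 0,"az": 0,"claw": 0},
    {"tx": 0,"ty": 0,"tz": 0,"ax": 0,"ay": 0,"az": 0,"claw": 0},
    {"tx": 0,"ty": 0,"tz": 0,"ax": 0,"ay": 0,"az": 0,"claw": 0}
  ]
}}

```text
time_s: 3.03
tcp_pos: [0.4846, 0.2062, 0.0922]
ee_rot: [[0.164, -0.986, -0.001], [-0.986, -0.164, -0.002], [0.001, 0.001, -1.0]]
wrist_force: [0.5, 0.4, 0.3]
gripper_width: 0.008
gripper_force: 0.0
```

```bash
python3 - <<'E'
from ob import *
I,D=capture("side");cv2.imwrite("pics/s1.png",cv2.resize(I[140:240,220:350,::-1],None,fx=5,fy=5,interpolation=2))
s=sense();print(loc(np.array([s["tcp_pos"]]),(.521,.210),9.2))
E
```

```text
[[-35.32178887   2.60504865  93.72478033]]
```

View pics/s1.png

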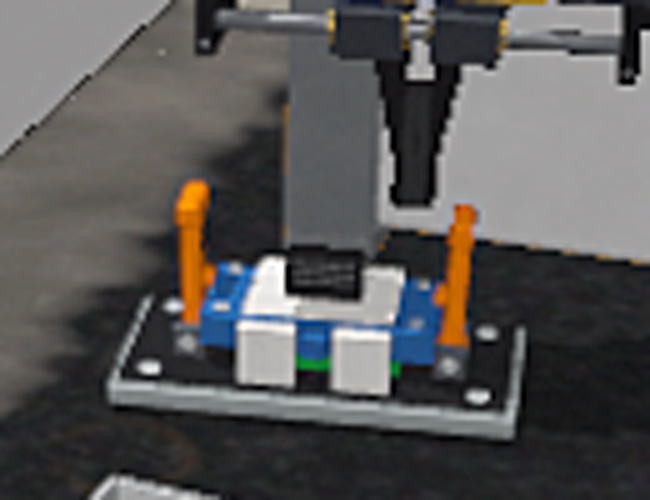

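The side view crop shows tapered fingertips about 16 mm wide at (415,200), above the module between the rib and the near lever (460,215). Next is the first near stroke.

Call:
{"fn": "drive_tool", "kwargs": {
  "rows": [
    {"tx": 0.2,"ty": 0,"tz": 1.5,"ax": 0,"ay": 0,"az": 0,"claw": 0},
    {"tx": 0,"ty": 0,"tz": 1.6,"ax": 0,"ay": 0,"az": 0,"claw": 0},
    {"tx": 0,"ty": 0.3,"tz": 0,"ax": 0,"ay": 0,"az": 0,"claw": 0},
    {"tx": 0,"ty": 0.3,"tz": 0,"ax": 0,"ay": 0,"az": 0,"claw": 0},
    {"tx": 0,"ty": 0.3,"tz": 0,"ax": 0,"ay": 0,"az": 0,"claw": 0},
    {"tx": 0,"ty": 0.3,"tz": 0,"ax": 0,"ay": 0,"az": 0,"claw": 0},
    {"tx": 0,"ty": 0,"tz": 0,"ax": 0,"ay": 0,"az": 0,"claw": 0}
  ]
}}

```text
time_s: 3.67
tcp_pos: [0.4749, 0.2028, 0.0635]
ee_rot: [[0.163, -0.987, 0.005], [-0.987, -0.163, 0.003], [-0.002, -0.005, -1.0]]
wrist_force: [2.8, 0.5, 1.3]
gripper_width: 0.004
gripper_force: 1.1
```

```bash
cat >> ob.py <<'E'
S0=np.array([.521,.210,0]);A0=np.radians(9.2)
EX=np.array([np.cos(A0),np.sin(A0),0]);EY=np.array([-np.sin(A0),np.cos(A0),0])
def yplane(c,uv,y):
    K,k,R,t=c;x=rays(c,uv);d=np.c_[x,np.ones(len(x))]@R;o=-R.T@t
    P=o+d*((y-(o-S0)@EY)/(d@EY))[:,None];return np.c_[(P-S0)@EX,P[:,2]]*1000
def angles(I=None,shot=None):
    if I is None: I,_=capture("side")
    if shot: cv2.imwrite("pics/%s.png"%shot,cv2.resize(I[140:240,220:350,::-1],None,fx=5,fy=5,interpolation=2))
    c=cam("side");H=cv2.cvtColor(I,cv2.COLOR_RGB2HSV);m=cv2.inRange(H,(5,150,90),(20,255,255));m[:165]=0;m[225:]=0;m[:,:235]=0;m[:,345:]=0
    v,u=np.nonzero(m);q=yplane(c,np.c_[u,v],.008)
    for nm,sg in(("near",-1),("far",1)):
        p=q[(q[:,0]*sg>35)&(q[:,1]>25)&(q[:,1]<92)]
        if len(p)<15: print(nm,"few",len(p));continue
        t=p-[sg*56,22];r=np.hypot(*t.T);w=t[r>25]
        vx,vy,_,_=cv2.fitLine(w.astype(np.float32),cv2.DIST_L1,0,.01,.01).ravel()
        print(nm,len(w),"polar",np.median(np.arctan2(sg*w[:,0],w[:,1])).round(3),"line",round(float(np.arctan(sg*vx/vy)),3),"top",w[w[:,1].argmax()].round(1))
    # module ends: blue, fit tip
    m=cv2.inRange(H,(98,140,60),(125,255,255));m[:170]=0;m[225:]=0;m[:,:240]=0;m[:,:][:,340:]=0
    v,u=np.nonzero(m);q=yplane(c,np.c_[u,v],.025)
    for a in(-48,-40,-32,32,40,48):
        p=q[abs(q[:,0]-a)<4]
        if len(p)>3: print("blue",a,np.percentile(p[:,1],[3,97]).round(1),end="; ")
    s=sense();d=s["tcp_pos"]-S0
    print("\ntcp",(d@EX*1000).round(1),(d@EY*1000).round(1),(d[2]*1000).round(1),"F",np.round(s["wrist_force"],1),"t",round(s["time_s"],2))
E
python3 - <<'E'
from ob import *
angles(np.load("side0.npz")["I"]);angles()
E
```

```text
near 100 polar 0.022 line 0.072 top [-3.3 69.5]
far 109 polar -0.007 line 0.007 top [-6.5 69.2]
blue -48 [26.9 61. ]; blue -40 [26.1 64.1]; blue -32 [27.8 54.9]; blue 32 [28.2 61.7]; blue 40 [26.4 62.1]; blue 48 [27.1 49.8]; 
tcp -46.7 0.3 63.5 F [2.8 0.5 1.3] t 3.67
near 101 polar 0.085 line 0.14 top [-7.5 69.8]
far 109 polar -0.007 line 0.007 top [-6.5 69.2]
blue -48 [26.9 63.1]; blue -40 [26.1 61.8]; blue -32 [27.8 54.9]; blue 32 [28.2 61.7]; blue 40 [26.4 62.1]; blue 48 [27.1 49.8]; 
tcp -46.7 0.2 63.3 F [ 2.1 -0.1  2.1] t 3.72
```

Call:
{"fn": "drive_tool", "kwargs": {
  "rows": [
    {"tx": 0,"ty": 0.2,"tz": 0,"ax": 0,"ay": 0,"az": 0,"claw": 0},
    {"tx": 0,"ty": 0.2,"tz": 0,"ax": 0,"ay": 0,"az": 0,"claw": 0},
    {"tx": 0,"ty": 0.2,"tz": 0,"ax": 0,"ay": 0,"az": 0,"claw": 0},
    {"tx": 0,"ty": 0,"tz": 0,"ax": 0,"ay": 0,"az": 0,"claw": 0},
    {"tx": 0,"ty": 0,"tz": 0,"ax": 0,"ay": 0,"az": 0,"claw": 0}
  ]
}}

```text
time_s: 4.13
tcp_pos: [0.4723, 0.2026, 0.0632]
ee_rot: [[0.164, -0.986, 0.01], [-0.986, -0.164, 0.005], [-0.003, -0.01, -1.0]]
wrist_force: [12.0, -2.5, -2.4]
gripper_width: 0.004
gripper_force: 5.6
```

```bash
python3 -c "
from ob import *
angles()"
```

```text
near 102 polar 0.135 line 0.163 top [-7.5 69.8]
far 109 polar -0.007 line 0.007 top [-6.5 69.2]
blue -48 [26.9 62.9]; blue -40 [26.3 63.2]; blue -32 [27.8 54.9]; blue 32 [28.2 61.7]; blue 40 [27.5 62.1]; blue 48 [28.3 49.9]; 
tcp -49.2 0.5 63.2 F [11.5 -1.3 -2.2] t 4.18
```

Call:
{"fn": "drive_tool", "kwargs": {
  "rows": [
    {"tx": 0,"ty": -0.8,"tz": 0,"ax": 0,"ay": 0,"az": 0,"claw": 0},
    {"tx": 0,"ty": 0,"tz": -3,"ax": 0,"ay": 0,"az": 0,"claw": 0},
    {"tx": 0,"ty": -2.7,"tz": 0,"ax": 0,"ay": 0,"az": 0,"claw": 0},
    {"tx": 0,"ty": -2.7,"tz": 0,"ax": 0,"ay": 0,"az": 0,"claw": 0},
    {"tx": 0,"ty": -2.7,"tz": 0,"ax": 0,"ay": 0,"az": 0,"claw": 0},
    {"tx": 0,"ty": 0,"tz": 0,"ax": 0,"ay": 0,"az": 0,"claw": 0},
    {"tx": 0,"ty": 0,"tz": 1.5,"ax": 0,"ay": 0,"az": 0,"claw": 0},
    {"tx": 0,"ty": 0,"tz": 1.5,"ax": 0,"ay": 0,"az": 0,"claw": 0},
    {"tx": 0,"ty": 0,"tz": 0,"ax": 0,"ay": 0,"az": 0,"claw": 0},
    {"tx": 0,"ty": 0,"tz": 0,"ax": 0,"ay": 0,"az": 0,"claw": 0}
  ]
}}

```text
time_s: 5.02
tcp_pos: [0.554, 0.2143, 0.0605]
ee_rot: [[0.162, -0.987, -0.004], [-0.987, -0.162, -0.002], [0.002, 0.004, -1.0]]
wrist_force: [0.9, -0.1, 0.7]
gripper_width: 0.008
gripper_force: 0.0
```

Call:
{"fn": "drive_tool", "kwargs": {
  "rows": [
    {"tx": 0,"ty": -0.3,"tz": 0,"ax": 0,"ay": 0,"az": 0,"claw": 0},
    {"tx": 0,"ty": -0.3,"tz": 0,"ax": 0,"ay": 0,"az": 0,"claw": 0},
    {"tx": 0,"ty": -0.3,"tz": 0,"ax": 0,"ay": 0,"az": 0,"claw": 0},
    {"tx": 0,"ty": -0.3,"tz": 0,"ax": 0,"ay": 0,"az": 0,"claw": 0},
    {"tx": 0,"ty": -0.3,"tz": 0,"ax": 0,"ay": 0,"az": 0,"claw": 0},
    {"tx": 0,"ty": -0.3,"tz": 0,"ax": 0,"ay": 0,"az": 0,"claw": 0},
    {"tx": 0,"ty": 0,"tz": 0,"ax": 0,"ay": 0,"az": 0,"claw": 0},
    {"tx": 0,"ty": 0,"tz": 0,"ax": 0,"ay": 0,"az": 0,"claw": 0}
  ]
}}

```text
time_s: 5.68
tcp_pos: [0.57, 0.2174, 0.0619]
ee_rot: [[0.162, -0.987, -0.007], [-0.987, -0.162, -0.002], [0.001, 0.007, -1.0]]
wrist_force: [-10.7, 0.6, 7.8]
gripper_width: 0.006
gripper_force: 5.7
```

```bash
python3 -c "
from ob import *
angles(shot='s2')"
```

```text
near 99 polar 0.099 line 0.163 top [-7.5 69.8]
far 96 polar 0.121 line 0.236 top [ 6.3 68.1]
blue -48 [27.8 63.2]; blue -40 [26.1 61.8]; blue -32 [27.8 57.1]; blue 32 [30.5 61.8]; blue 40 [27.7 64.2]; blue 48 [28.8 56.3]; 
tcp 49.6 -0.5 62.0 F [-10.3   0.9   7.9] t 5.73
```

Call:
{"fn": "drive_tool", "kwargs": {
  "rows": [
    {"tx": 0,"ty": -0.2,"tz": 0,"ax": 0,"ay": 0,"az": 0,"claw": 0},
    {"tx": 0,"ty": -0.2,"tz": 0,"ax": 0,"ay": 0,"az": 0,"claw": 0},
    {"tx": 0,"ty": -0.2,"tz": 0,"ax": 0,"ay": 0,"az": 0,"claw": 0},
    {"tx": 0,"ty": -0.1,"tz": 0,"ax": 0,"ay": 0,"az": 0,"claw": 0},
    {"tx": 0,"ty": 0,"tz": 0,"ax": 0,"ay": 0,"az": 0,"claw": 0},
    {"tx": 0,"ty": 0,"tz": 0,"ax": 0,"ay": 0,"az": 0,"claw": 0}
  ]
}}

```text
time_s: 6.23
tcp_pos: [0.5781, 0.2186, 0.0608]
ee_rot: [[0.162, -0.987, -0.004], [-0.987, -0.162, -0.002], [0.001, 0.005, -1.0]]
wrist_force: [-4.3, 0.5, -1.4]
gripper_width: 0.008
gripper_force: 2.0
```

```bash
python3 -c "
from ob import *
angles()"
```

```text
near 99 polar 0.099 line 0.163 top [-7.5 69.8]
far 116 polar 0.302 line 0.328 top [14.8 67.4]
blue -48 [27.5 63.4]; blue -40 [26.1 64.1]; blue -32 [27.9 57.1]; blue 32 [33.4 65.8]; blue 40 [30.3 66.7]; blue 48 [31.9 60.6]; 
tcp 58.0 -0.7 60.7 F [-4.8  0.  -1.8] t 6.28
```

Call:
{"fn": "drive_tool", "kwargs": {
  "rows": [
    {"tx": 0,"ty": 1.0,"tz": 0,"ax": 0,"ay": 0,"az": 0,"claw": 0},
    {"tx": 0,"ty": 0,"tz": -3,"ax": 0,"ay": 0,"az": 0,"claw": 0},
    {"tx": 0,"ty": 2.9,"tz": 0,"ax": 0,"ay": 0,"az": 0,"claw": 0},
    {"tx": 0,"ty": 2.9,"tz": 0,"ax": 0,"ay": 0,"az": 0,"claw": 0},
    {"tx": -0.05,"ty": 2.9,"tz": 0,"ax": 0,"ay": 0,"az": 0,"claw": 0},
    {"tx": 0,"ty": 0,"tz": 0,"ax": 0,"ay": 0,"az": 0,"claw": 0},
    {"tx": 0,"ty": 0,"tz": 1.5,"ax": 0,"ay": 0,"az": 0,"claw": 0},
    {"tx": 0,"ty": 0,"tz": 1.5,"ax": 0,"ay": 0,"az": 0,"claw": 0},
    {"tx": 0,"ty": 0,"tz": 0,"ax": 0,"ay": 0,"az": 0,"claw": 0},
    {"tx": 0,"ty": 0,"tz": 0,"ax": 0,"ay": 0,"az": 0,"claw": 0}
  ]
}}

```text
time_s: 7.12
tcp_pos: [0.4853, 0.2042, 0.0616]
ee_rot: [[0.163, -0.987, 0.001], [-0.987, -0.163, -0.0], [0.0, -0.001, -1.0]]
wrist_force: [-0.0, -0.6, 0.2]
gripper_width: 0.005
gripper_force: 0.0
```

Call:
{"fn": "drive_tool", "kwargs": {
  "rows": [
    {"tx": 0,"ty": 0.3,"tz": 0,"ax": 0,"ay": 0,"az": 0,"claw": 0},
    {"tx": 0,"ty": 0.3,"tz": 0,"ax": 0,"ay": 0,"az": 0,"claw": 0},
    {"tx": 0,"ty": 0.3,"tz": 0,"ax": 0,"ay": 0,"az": 0,"claw": 0},
    {"tx": 0,"ty": 0.3,"tz": 0,"ax": 0,"ay": 0,"az": 0,"claw": 0},
    {"tx": 0,"ty": 0.3,"tz": 0,"ax": 0,"ay": 0,"az": 0,"claw": 0},
    {"tx": 0,"ty": 0.3,"tz": 0,"ax": 0,"ay": 0,"az": 0,"claw": 0},
    {"tx": 0,"ty": 0.3,"tz": 0,"ax": 0,"ay": 0,"az": 0,"claw": 0},
    {"tx": 0,"ty": 0.2,"tz": 0,"ax": 0,"ay": 0,"az": 0,"claw": 0},
    {"tx": 0,"ty": 0,"tz": 0,"ax": 0,"ay": 0,"az": 0,"claw": 0},
    {"tx": 0,"ty": 0,"tz": 0,"ax": 0,"ay": 0,"az": 0,"claw": 0}
  ]
}}

```text
time_s: 7.95
tcp_pos: [0.4619, 0.2008, 0.0619]
ee_rot: [[0.163, -0.987, 0.001], [-0.987, -0.163, 0.001], [-0.001, -0.001, -1.0]]
wrist_force: [2.8, 2.3, 1.0]
gripper_width: 0.008
gripper_force: 1.6
```

```bash
python3 -c "
from ob import *
angles()"
```

```text
near 109 polar 0.38 line 0.439 top [-24.3  64.5]
far 127 polar 0.294 line 0.366 top [14.8 67.4]
blue -48 [32.6 67.7]; blue -40 [31.  65.5]; blue -32 [34.4 63.5]; blue 32 [33.1 68.2]; blue 40 [30.3 67.5]; blue 48 [31.9 62.7]; 
tcp -59.9 0.3 61.9 F [3.  2.7 1.3] t 8.0
```

Call:
{"fn": "drive_tool", "kwargs": {
  "rows": [
    {"tx": 0,"ty": 0.25,"tz": 0,"ax": 0,"ay": 0,"az": 0,"claw": 0},
    {"tx": 0,"ty": 0.25,"tz": 0,"ax": 0,"ay": 0,"az": 0,"claw": 0},
    {"tx": 0,"ty": 0,"tz": 0,"ax": 0,"ay": 0,"az": 0,"claw": 0},
    {"tx": 0,"ty": -1,"tz": 0,"ax": 0,"ay": 0,"az": 0,"claw": 0},
    {"tx": 0,"ty": 0,"tz": -3.2,"ax": 0,"ay": 0,"az": 0,"claw": 0},
    {"tx": 0,"ty": -3.5,"tz": 0,"ax": 0,"ay": 0,"az": 0,"claw": 0},
    {"tx": 0,"ty": -3.5,"tz": 0,"ax": 0,"ay": 0,"az": 0,"claw": 0},
    {"tx": 0.05,"ty": -3.1,"tz": 0,"ax": 0,"ay": 0,"az": 0,"claw": 0},
    {"tx": 0,"ty": 0,"tz": 0,"ax": 0,"ay": 0,"az": 0,"claw": 0},
    {"tx": 0,"ty": 0,"tz": 1.6,"ax": 0,"ay": 0,"az": 0,"claw": 0}
  ]
}}

```text
time_s: 8.83
tcp_pos: [0.5681, 0.2168, 0.0785]
ee_rot: [[0.161, -0.987, 0.001], [-0.987, -0.161, 0.0], [-0.0, -0.001, -1.0]]
wrist_force: [-1.0, -0.3, 0.9]
gripper_width: 0.0
gripper_force: 0.0
```

Call:
{"fn": "drive_tool", "kwargs": {
  "rows": [
    {"tx": 0,"ty": 0,"tz": 1.6,"ax": 0,"ay": 0,"az": 0,"claw": 0},
    {"tx": 0,"ty": 0,"tz": 0,"ax": 0,"ay": 0,"az": 0,"claw": 0},
    {"tx": 0,"ty": -0.3,"tz": 0,"ax": 0,"ay": 0,"az": 0,"claw": 0},
    {"tx": 0,"ty": -0.3,"tz": 0,"ax": 0,"ay": 0,"az": 0,"claw": 0},
    {"tx": 0,"ty": -0.3,"tz": 0,"ax": 0,"ay": 0,"az": 0,"claw": 0},
    {"tx": 0,"ty": -0.3,"tz": 0,"ax": 0,"ay": 0,"az": 0,"claw": 0},
    {"tx": 0,"ty": -0.3,"tz": 0,"ax": 0,"ay": 0,"az": 0,"claw": 0},
    {"tx": 0,"ty": -0.3,"tz": 0,"ax": 0,"ay": 0,"az": 0,"claw": 0},
    {"tx": 0,"ty": 0,"tz": 0,"ax": 0,"ay": 0,"az": 0,"claw": 0},
    {"tx": 0,"ty": 0,"tz": 0,"ax": 0,"ay": 0,"az": 0,"claw": 0}
  ]
}}

```text
time_s: 9.67
tcp_pos: [0.5834, 0.2197, 0.0613]
ee_rot: [[0.162, -0.987, -0.002], [-0.987, -0.162, -0.0], [0.0, 0.002, -1.0]]
wrist_force: [-3.9, 1.7, -0.8]
gripper_width: 0.009
gripper_force: 1.8
```

```bash
python3 -c "
from ob import *
angles()"
```

```text
near 119 polar 0.49 line 0.578 top [-28.6  62.7]
far 121 polar 0.401 line 0.472 top [21.2 64.6]
blue -48 [36.9 70.8]; blue -40 [33.4 68.8]; blue -32 [37.2 69.9]; blue 32 [35.6 70.4]; blue 40 [32.4 66.7]; blue 48 [33.9 64.7]; 
tcp 63.1 -0.4 61.3 F [-4.6  0.8  0.7] t 9.72
```

Call:
{"fn": "drive_tool", "kwargs": {
  "rows": [
    {"tx": 0,"ty": -0.3,"tz": 0.1,"ax": 0,"ay": 0,"az": 0,"claw": 0},
    {"tx": 0,"ty": -0.3,"tz": 0.1,"ax": 0,"ay": 0,"az": 0,"claw": 0},
    {"tx": 0,"ty": -0.4,"tz": 0,"ax": 0,"ay": 0,"az": 0,"claw": 0},
    {"tx": 0,"ty": 0,"tz": 0,"ax": 0,"ay": 0,"az": 0,"claw": 0},
    {"tx": 0,"ty": 1,"tz": 0,"ax": 0,"ay": 0,"az": 0,"claw": 0},
    {"tx": 0,"ty": 0,"tz": -3.7,"ax": 0,"ay": 0,"az": 0,"claw": 0},
    {"tx": 0,"ty": 4,"tz": 0,"ax": 0,"ay": 0,"az": 0,"claw": 0},
    {"tx": 0,"ty": 4,"tz": 0,"ax": 0,"ay": 0,"az": 0,"claw": 0},
    {"tx": -0.05,"ty": 3.8,"tz": 0,"ax": 0,"ay": 0,"az": 0,"claw": 0},
    {"tx": 0,"ty": 0,"tz": 0,"ax": 0,"ay": 0,"az": 0,"claw": 0}
  ]
}}

```text
time_s: 10.55
tcp_pos: [0.4613, 0.1981, 0.0962]
ee_rot: [[0.162, -0.987, -0.004], [-0.987, -0.162, -0.002], [0.001, 0.004, -1.0]]
wrist_force: [0.0, -0.3, -0.6]
gripper_width: 0.001
gripper_force: 0.0
```

```bash
python3 -c "
from ob import *
angles()"
```

```text
near 118 polar 0.49 line 0.571 top [-28.6  62.7]
far 137 polar 0.603 line 0.722 top [32.  59.1]
blue -48 [36.4 68.8]; blue -40 [33.3 66.9]; blue -32 [37.3 67.5]; blue 32 [38.  72.6]; blue 40 [35.  73.4]; blue 48 [37.2 68.7]; 
tcp -56.5 -0.8 97.3 F [ 0.6  1.7 -0. ] t 10.6
```

Call:
{"fn": "drive_tool", "kwargs": {
  "rows": [
    {"tx": 0,"ty": 0,"tz": 1.9,"ax": 0,"ay": 0,"az": 0,"claw": 0},
    {"tx": 0,"ty": 0,"tz": 1.9,"ax": 0,"ay": 0,"az": 0,"claw": 0},
    {"tx": 0,"ty": 0.4,"tz": 0,"ax": 0,"ay": 0,"az": 0,"claw": 0},
    {"tx": 0,"ty": 0.4,"tz": 0,"ax": 0,"ay": 0,"az": 0,"claw": 0},
    {"tx": 0,"ty": 0.4,"tz": 0,"ax": 0,"ay": 0,"az": 0,"claw": 0},
    {"tx": 0,"ty": 0.4,"tz": 0,"ax": 0,"ay": 0,"az": 0,"claw": 0},
    {"tx": 0,"ty": 0.3,"tz": 0,"ax": 0,"ay": 0,"az": 0,"claw": 0},
    {"tx": 0,"ty": 0,"tz": 0,"ax": 0,"ay": 0,"az": 0,"claw": 0},
    {"tx": 0,"ty": 0,"tz": 0,"ax": 0,"ay": 0,"az": 0,"claw": 0}
  ]
}}

```text
time_s: 11.35
tcp_pos: [0.45, 0.1994, 0.0598]
ee_rot: [[0.163, -0.987, 0.003], [-0.987, -0.163, 0.003], [-0.002, -0.004, -1.0]]
wrist_force: [1.5, 2.7, 1.4]
gripper_width: 0.006
gripper_force: 1.8
```

```bash
python3 -c "
from ob import *
angles()"
```

```text
near 121 polar 0.624 line 0.731 top [-37.3  56.6]
far 137 polar 0.603 line 0.722 top [32.  59.1]
blue -48 [37.4 71.2]; blue -40 [35.5 71.1]; blue -32 [39.1 65.7]; blue 32 [38.4 72.3]; blue 40 [35.  71.3]; blue 48 [36.8 67.1]; 
tcp -72.0 0.8 59.7 F [1.8 3.1 2.9] t 11.4
```

Call:
{"fn": "drive_tool", "kwargs": {
  "rows": [
    {"tx": 0,"ty": 0.3,"tz": 0.05,"ax": 0,"ay": 0,"az": 0,"claw": 0},
    {"tx": 0,"ty": 0.3,"tz": 0.05,"ax": 0,"ay": 0,"az": 0,"claw": 0},
    {"tx": 0,"ty": 0.3,"tz": 0.05,"ax": 0,"ay": 0,"az": 0,"claw": 0},
    {"tx": 0,"ty": 0.3,"tz": 0.05,"ax": 0,"ay": 0,"az": 0,"claw": 0},
    {"tx": 0,"ty": 0,"tz": 0,"ax": 0,"ay": 0,"az": 0,"claw": 0},
    {"tx": 0,"ty": 0,"tz": 0,"ax": 0,"ay": 0,"az": 0,"claw": 0}
  ]
}}

```text
time_s: 11.9
tcp_pos: [0.4414, 0.1983, 0.0585]
ee_rot: [[0.165, -0.986, 0.009], [-0.986, -0.165, 0.005], [-0.003, -0.01, -1.0]]
wrist_force: [13.1, -1.1, 2.8]
gripper_width: 0.006
gripper_force: 5.4
```

```bash
python3 -c "
from ob import *
angles()"
```

```text
near 127 polar 0.764 line 0.849 top [-43.8  52.6]
far 136 polar 0.6 line 0.716 top [32.  59.1]
blue -48 [37.3 72.2]; blue -40 [37.8 72.3]; blue -32 [39.3 67.7]; blue 32 [38.3 72.4]; blue 40 [35.  71.3]; blue 48 [36.9 67. ]; 
tcp -80.5 1.2 58.5 F [12.3 -0.4  4. ] t 11.95
```

Call:
{"fn": "drive_tool", "kwargs": {
  "rows": [
    {"tx": 0,"ty": 0.25,"tz": 0,"ax": 0,"ay": 0,"az": 0,"claw": 0},
    {"tx": 0,"ty": 0,"tz": 0,"ax": 0,"ay": 0,"az": 0,"claw": 0},
    {"tx": 0,"ty": 0,"tz": 0,"ax": 0,"ay": 0,"az": 0,"claw": 0}
  ]
}}

```text
time_s: 12.2
tcp_pos: [0.4406, 0.1988, 0.0591]
ee_rot: [[0.166, -0.986, 0.013], [-0.986, -0.166, 0.007], [-0.004, -0.014, -1.0]]
wrist_force: [16.4, -1.3, 2.8]
gripper_width: 0.003
gripper_force: 7.5
```

Call:
{"fn": "drive_tool", "kwargs": {
  "rows": [
    {"tx": 0,"ty": -1.2,"tz": 0,"ax": 0,"ay": 0,"az": 0,"claw": 0},
    {"tx": 0,"ty": 0,"tz": -3.8,"ax": 0,"ay": 0,"az": 0,"claw": 0},
    {"tx": 0,"ty": -4,"tz": 0,"ax": 0,"ay": 0,"az": 0,"claw": 0},
    {"tx": 0,"ty": -4,"tz": 0,"ax": 0,"ay": 0,"az": 0,"claw": 0},
    {"tx": 0,"ty": -4,"tz": 0,"ax": 0,"ay": 0,"az": 0,"claw": 0},
    {"tx": 0.1,"ty": -2,"tz": 0,"ax": 0,"ay": 0,"az": 0,"claw": 0},
    {"tx": 0,"ty": 0,"tz": 0,"ax": 0,"ay": 0,"az": 0,"claw": 0},
    {"tx": 0,"ty": 0,"tz": 1.9,"ax": 0,"ay": 0,"az": 0,"claw": 0},
    {"tx": 0,"ty": 0,"tz": 1.9,"ax": 0,"ay": 0,"az": 0,"claw": 0},
    {"tx": 0,"ty": 0,"tz": 0,"ax": 0,"ay": 0,"az": 0,"claw": 0}
  ]
}}

```text
time_s: 13.03
tcp_pos: [0.5796, 0.2167, 0.0515]
ee_rot: [[0.16, -0.987, -0.012], [-0.987, -0.16, -0.006], [0.004, 0.012, -1.0]]
wrist_force: [0.1, -0.1, 0.1]
gripper_width: 0.005
gripper_force: 0.0
```

```bash
python3 -c "
from ob import *
angles()"
```

```text
near 138 polar 0.751 line 0.85 top [-43.8  52.6]
far 127 polar 0.609 line 0.657 top [29.9 56.9]
blue -48 [38.4 72.2]; blue -40 [37.9 73.3]; blue -32 [39.1 63.4]; blue 32 [38.5 70. ]; blue 40 [35.  71.5]; blue 48 [38.5 65.2]; 
tcp 60.3 -2.3 53.6 F [ 0.7 -0.2  1. ] t 13.08
```

Call:
{"fn": "drive_tool", "kwargs": {
  "rows": [
    {"tx": 0,"ty": -0.4,"tz": -0.2,"ax": 0,"ay": 0,"az": 0,"claw": 0},
    {"tx": 0,"ty": -0.4,"tz": 0,"ax": 0,"ay": 0,"az": 0,"claw": 0},
    {"tx": 0,"ty": -0.4,"tz": 0,"ax": 0,"ay": 0,"az": 0,"claw": 0},
    {"tx": 0,"ty": -0.4,"tz": 0,"ax": 0,"ay": 0,"az": 0,"claw": 0},
    {"tx": 0,"ty": -0.3,"tz": 0,"ax": 0,"ay": 0,"az": 0,"claw": 0},
    {"tx": 0,"ty": -0.3,"tz": 0,"ax": 0,"ay": 0,"az": 0,"claw": 0},
    {"tx": 0,"ty": -0.2,"tz": 0,"ax": 0,"ay": 0,"az": 0,"claw": 0},
    {"tx": 0,"ty": 0,"tz": 0,"ax": 0,"ay": 0,"az": 0,"claw": 0},
    {"tx": 0,"ty": 0,"tz": 0,"ax": 0,"ay": 0,"az": 0,"claw": 0}
  ]
}}

```text
time_s: 13.83
tcp_pos: [0.6014, 0.2216, 0.0582]
ee_rot: [[0.161, -0.987, -0.015], [-0.987, -0.161, -0.005], [0.003, 0.016, -1.0]]
wrist_force: [-18.8, 1.3, 9.4]
gripper_width: 0.005
gripper_force: 10.0
```

```bash
python3 -c "
from ob import *
angles(shot='s3')"
```

```text
near 141 polar 0.743 line 0.879 top [-43.8  52.6]
far 117 polar 0.742 line 0.907 top [36.4 51.7]
blue -48 [38.4 73.3]; blue -40 [37.8 72.3]; blue -32 [39.5 69.7]; blue 32 [40.1 73. ]; blue 40 [37.4 72.1]; blue 48 [39.2 69.3]; 
tcp 81.2 -1.4 58.2 F [-18.3   0.9  11.3] t 13.88
```

View pics/s3.png

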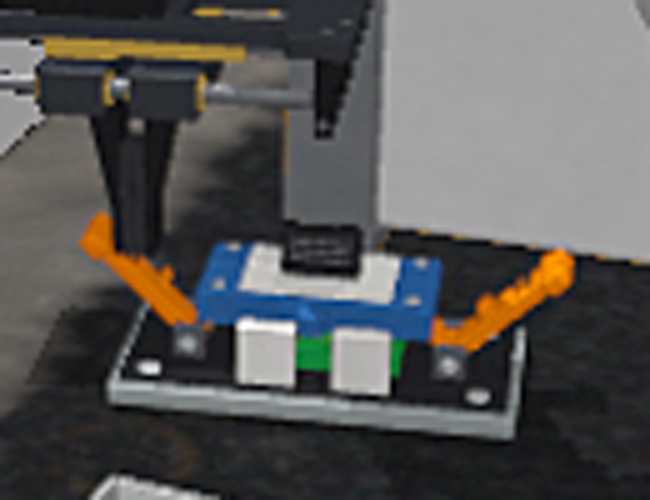

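The side crop shows both levers fully out, the far tab at (97,240) and the near tab at (557,270). The module is raised and level, with its rib at (322,250). I'll now retreat, turn clear of the box handle and come back over the rib.

Call:
{"fn": "drive_tool", "kwargs": {
  "rows": [
    {"tx": 0,"ty": 1,"tz": 0,"ax": 0,"ay": 0,"az": 0,"claw": 0},
    {"tx": 0,"ty": 0,"tz": -3.5,"ax": 0,"ay": 0,"az": 0,"claw": 0},
    {"tx": 0,"ty": 0,"tz": -3.5,"ax": 0,"ay": 0,"az": 0,"claw": 0},
    {"tx": -2,"ty": 2.4,"tz": -2,"ax": 0,"ay": 0,"az": 0,"claw": 0},
    {"tx": -2,"ty": 2.4,"tz": -1,"ax": 0,"ay": 0,"az": 0,"claw": 2},
    {"tx": -1,"ty": 2.4,"tz": 0,"ax": 0,"ay": 0,"az": 0,"claw": 4},
    {"tx": 0,"ty": 0,"tz": 0,"ax": 0,"ay": 0,"az": -0.12,"claw": 4},
    {"tx": 0,"ty": 0,"tz": 0,"ax": 0,"ay": 0,"az": -0.12,"claw": 4},
    {"tx": 0,"ty": 0,"tz": 0,"ax": 0,"ay": 0,"az": -0.12,"claw": 4},
    {"tx": 0,"ty": 0,"tz": 0,"ax": 0,"ay": 0,"az": -0.12,"claw": 4}
  ]
}}

```text
time_s: 14.72
tcp_pos: [0.5202, 0.2601, 0.1596]
ee_rot: [[0.605, -0.796, 0.003], [-0.796, -0.605, 0.002], [0.0, -0.003, -1.0]]
wrist_force: [0.3, -0.2, -1.1]
gripper_width: 0.372
gripper_force: 0.0
```

Call:
{"fn": "drive_tool", "kwargs": {
  "rows": [
    {"tx": 0,"ty": 0,"tz": 0,"ax": 0,"ay": 0,"az": -0.12,"claw": 4},
    {"tx": 0,"ty": 0,"tz": 0,"ax": 0,"ay": 0,"az": -0.12,"claw": 4},
    {"tx": 0,"ty": 0,"tz": 0,"ax": 0,"ay": 0,"az": -0.12,"claw": 4},
    {"tx": 0,"ty": 0,"tz": 0,"ax": 0,"ay": 0,"az": -0.12,"claw": 4},
    {"tx": 0,"ty": 0,"tz": 0,"ax": 0,"ay": 0,"az": -0.12,"claw": 4},
    {"tx": 0,"ty": 0,"tz": 0,"ax": 0,"ay": 0,"az": -0.12,"claw": 4},
    {"tx": 0,"ty": 0,"tz": 0,"ax": 0,"ay": 0,"az": -0.12,"claw": 4},
    {"tx": 0,"ty": 0,"tz": 0,"ax": 0,"ay": 0,"az": -0.12,"claw": 4},
    {"tx": 0,"ty": 0,"tz": 0,"ax": 0,"ay": 0,"az": -0.12,"claw": 4},
    {"tx": 0,"ty": 0,"tz": 0,"ax": 0,"ay": 0,"az": 0,"claw": 4}
  ]
}}

```text
time_s: 15.55
tcp_pos: [0.5203, 0.2598, 0.1593]
ee_rot: [[0.988, 0.154, 0.002], [0.154, -0.988, 0.001], [0.003, -0.001, -1.0]]
wrist_force: [0.0, -1.1, -0.1]
gripper_width: 0.457
gripper_force: 0.0
```

```bash
python3 - <<'E'
from ob import *
angles()
s,I,D,c=look("w2")
R=s["ee_rot"];print("head",np.degrees(np.arctan2(R[1,0],R[0,0])),s["joints"].round(0))
H=cv2.cvtColor(I,cv2.COLOR_RGB2HSV)
V,U=np.mgrid[0:420,0:560];P=deep(c,np.c_[U.ravel(),V.ravel()],D);Q=loc(P,S0[:2],9.2)
m=(H[...,2].ravel()<75)&(Q[:,2]>66)&(Q[:,2]<82)&(abs(Q[:,0])<40)&(abs(Q[:,1])<30)
print("rib",m.sum(),cv2.minAreaRect(Q[m][:,:2].astype(np.float32)),np.median(Q[m],0),"px",U.ravel()[m].mean(),V.ravel()[m].mean())
m=(cv2.inRange(H,(98,140,60),(125,255,255)).ravel()>0)&(Q[:,2]>47)&(Q[:,2]<60)&(abs(Q[:,0])<60)&(abs(Q[:,1])<40)
print("blue top",m.sum(),cv2.minAreaRect(Q[m][:,:2].astype(np.float32)),np.median(Q[m],0))
E
```

```text
near 138 polar 0.746 line 0.871 top [-43.8  52.6]
far 133 polar 0.716 line 0.843 top [38.5 53.9]
blue -48 [38.4 72.4]; blue -40 [37.8 72.3]; blue -32 [39.5 69.7]; blue 32 [40.1 73. ]; blue 40 [37.2 73.5]; blue 48 [39.3 69.2]; 
tcp 7.1 49.3 159.2 F [ 1.2 -0.3  1. ] t 15.6
orange [ 315   96   36   62 1074] med [85.6  2.7 53.9] [ 49.8 -26.8  -1.3] [108.1  49.7 320.3]
head 8.58122435467611 [ 43.  21. -11.   0. -58.  56.]
rib 525 ((2.2116260528564453, 1.6722779273986816), (11.8135404586792, 33.51599884033203), 89.66829681396484) [ 3.64914442  1.82693453 72.85689235] px 330.1485714285714 219.96380952380952
blue top 2079 ((2.2640113830566406, 1.3814353942871094), (100.1487045288086, 68.65258026123047), 0.6383125185966492) [34.62168731  0.30713969 50.82981398]
```

View pics/w2.png

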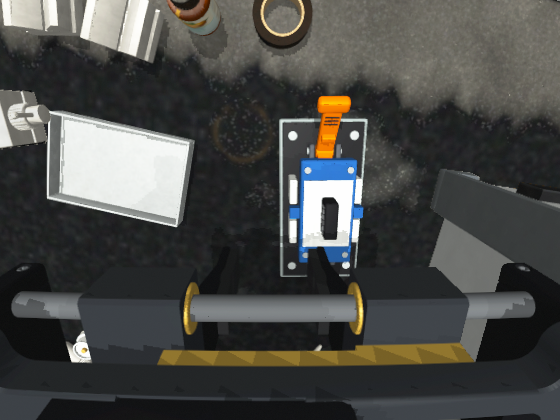

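The wrist view shows the rib at (330,220), measuring 33.5 x 11.8 mm at local (2.2, 1.6), the tray at (120,167) and the box handle at (435,200). I'll approach the rib leaning 4° away from the handle.

Call:
{"fn": "drive_tool", "kwargs": {
  "rows": [
    {"tx": 0,"ty": 0,"tz": 0,"ax": -0.07,"ay": 0,"az": -0.012,"claw": 4},
    {"tx": -0.25,"ty": 2,"tz": 0.14,"ax": 0,"ay": 0,"az": 0,"claw": 4},
    {"tx": -0.24,"ty": 1.6,"tz": 2,"ax": 0,"ay": 0,"az": 0,"claw": 4},
    {"tx": 0,"ty": 0.66,"tz": 3,"ax": 0,"ay": 0,"az": 0,"claw": 4},
    {"tx": 0,"ty": -0.1,"tz": 2,"ax": 0,"ay": 0,"az": 0,"claw": 4},
    {"tx": 0,"ty": -0.05,"tz": 1.2,"ax": 0,"ay": 0,"az": 0,"claw": 4},
    {"tx": 0,"ty": 0,"tz": 0,"ax": 0,"ay": 0,"az": 0,"claw": 4},
    {"tx": 0,"ty": 0,"tz": 0,"ax": 0,"ay": 0,"az": 0,"claw": 4}
  ]
}}

```text
time_s: 16.32
tcp_pos: [0.5224, 0.2124, 0.0782]
ee_rot: [[0.987, 0.162, 0.011], [0.162, -0.984, -0.07], [-0.0, 0.071, -0.998]]
wrist_force: [-0.7, -0.4, 0.5]
gripper_width: 0.462
gripper_force: 0.0
```

```bash
python3 - <<'E'
from ob import *
angles()
I,D=capture("scene");cv2.imwrite("pics/c3.png",cv2.resize(I[140:280,240:420,::-1],None,fx=4,fy=4,interpolation=2))
E
```

```text
near 135 polar 0.749 line 0.871 top [-43.8  52.6]
far 134 polar 0.717 line 0.842 top [38.5 53.9]
blue -48 [38.4 72.4]; blue -40 [37.8 72.3]; blue -32 [39.5 69.7]; blue 32 [40.1 73. ]; blue 40 [37.2 73.5]; blue 48 [39.3 69.2]; 
tcp 2.4 2.5 79.0 F [-0.2  0.5  0.3] t 16.37
```

View pics/c3.png

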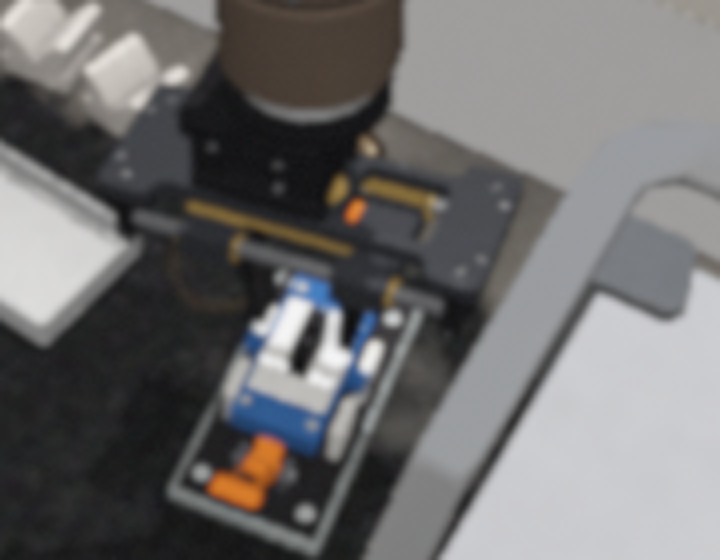

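The view shows the fingers straddling the rib at (310,340). The gripper's wide plate sits low and clear of the handle (560,330), so I'll level the tool and descend.

Call:
{"fn": "drive_tool", "kwargs": {
  "rows": [
    {"tx": 0,"ty": 0,"tz": 1,"ax": 0,"ay": 0,"az": 0,"claw": 4},
    {"tx": 0,"ty": 0.02,"tz": 0,"ax": 0.07,"ay": 0,"az": 0,"claw": 4},
    {"tx": 0,"ty": 0,"tz": 1.1,"ax": 0,"ay": 0,"az": 0,"claw": 4},
    {"tx": 0,"ty": 0,"tz": 0,"ax": 0,"ay": 0,"az": 0,"claw": 4},
    {"tx": 0,"ty": 0,"tz": 0,"ax": 0,"ay": 0,"az": 0,"claw": 4},
    {"tx": 0,"ty": 0,"tz": 0,"ax": 0,"ay": 0,"az": 0,"claw": 4}
  ]
}}

```text
time_s: 16.92
tcp_pos: [0.5223, 0.2116, 0.0572]
ee_rot: [[0.986, 0.164, -0.0], [0.164, -0.986, -0.001], [-0.0, 0.001, -1.0]]
wrist_force: [-0.0, 0.7, 0.5]
gripper_width: 0.458
gripper_force: 0.0
```

Call:
{"fn": "drive_tool", "kwargs": {
  "rows": [
    {"tx": 0,"ty": 0,"tz": 0,"ax": 0,"ay": 0,"az": 0,"claw": 2.4},
    {"tx": 0,"ty": 0,"tz": 0,"ax": 0,"ay": 0,"az": 0,"claw": 1.6},
    {"tx": 0,"ty": 0,"tz": 0,"ax": 0,"ay": 0,"az": 0,"claw": 0.5},
    {"tx": 0,"ty": 0,"tz": 0,"ax": 0,"ay": 0,"az": 0,"claw": 0},
    {"tx": 0,"ty": 0,"tz": 0,"ax": 0,"ay": 0,"az": 0,"claw": 0},
    {"tx": 0,"ty": 0,"tz": 0,"ax": 0,"ay": 0,"az": 0,"claw": 0},
    {"tx": 0,"ty": 0,"tz": 0,"ax": 0,"ay": 0,"az": 0,"claw": 0},
    {"tx": 0,"ty": 0,"tz": 0,"ax": 0,"ay": 0,"az": 0,"claw": 0}
  ]
}}

```text
time_s: 17.58
tcp_pos: [0.5223, 0.2114, 0.0574]
ee_rot: [[0.987, 0.163, -0.0], [0.163, -0.987, -0.0], [-0.0, -0.0, -1.0]]
wrist_force: [-0.3, -0.2, 1.7]
gripper_width: 0.132
gripper_force: 29.9
```

Call:
{"fn": "drive_tool", "kwargs": {
  "rows": [
    {"tx": 0,"ty": 0,"tz": -0.4,"ax": 0,"ay": 0,"az": 0,"claw": 0},
    {"tx": 0,"ty": 0,"tz": -0.5,"ax": 0,"ay": 0,"az": 0,"claw": 0},
    {"tx": 0,"ty": 0,"tz": -0.6,"ax": 0,"ay": 0,"az": 0,"claw": 0},
    {"tx": 0,"ty": 0,"tz": -0.8,"ax": 0,"ay": 0,"az": 0,"claw": 0},
    {"tx": 0,"ty": 0,"tz": -0.7,"ax": 0,"ay": 0,"az": 0,"claw": 0},
    {"tx": 0,"ty": 0,"tz": 0,"ax": 0,"ay": 0,"az": 0,"claw": 0},
    {"tx": 0,"ty": 0,"tz": 0,"ax": 0,"ay": 0,"az": 0,"claw": 0}
  ]
}}

```text
time_s: 18.17
tcp_pos: [0.5225, 0.2117, 0.0881]
ee_rot: [[0.987, 0.163, 0.001], [0.163, -0.987, 0.001], [0.001, -0.001, -1.0]]
wrist_force: [0.3, -0.2, -3.2]
gripper_width: 0.132
gripper_force: 29.9
```

```bash
python3 - <<'E'
from ob import *
angles(shot="s4")
E
```

```text
near 135 polar 0.749 line 0.871 top [-43.8  52.6]
far 135 polar 0.716 line 0.837 top [36.4 54.1]
blue -48 [68.5 99.6]; blue -40 [66.8 98.4]; blue -32 [69.4 98.8]; blue 32 [ 66.  101.9]; blue 40 [ 67.6 100.3]; blue 48 [66.9 96.6]; 
tcp 1.4 1.3 87.5 F [ 0.1 -0.2 -3.2] t 18.22
```

View pics/s4.png

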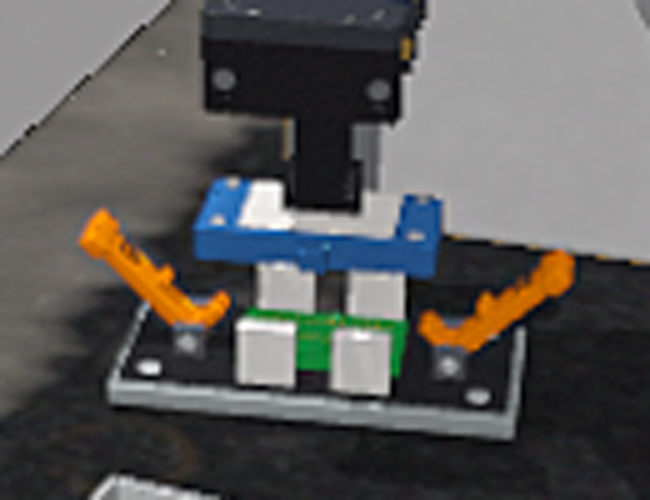

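The side crop shows the module lifted level at (318,235) and clear of the rails, with both levers still out. The force reading of about 3 N fits a 250 g module. Next I'll cross-check the tray centre and look for obstacles around it.

```bash
python3 - <<'E'
from ob import *
h=np.radians(8.58);R=np.array([[np.cos(h),np.sin(h),.002],[np.sin(h),-np.cos(h),.001],[.003,-.001,-1]])
c=cam("wrist",dict(ee_rot=R,tcp_pos=np.array([.5203,.2598,.1593])))
p=plane(c,[(62,111),(194,142),(180,226),(48,200)],.021)
print(p.round(4),p.mean(0),[np.linalg.norm(p[i]-p[i-1]).round(4) for i in range(4)])
print(np.degrees(np.arctan2(*(p[0]-p[1])[1::-1])),np.degrees(np.arctan2(*(p[3]-p[2])[1::-1])))
V,U=np.mgrid[0:420,0:560]
for n in("scene","side"):
    P=deep(cam(n),np.c_[U.ravel(),V.ravel()],np.load(n+"0.npz")["D"])
    q=P[(P[:,0]>.4)&(P[:,0]<.65)&(P[:,1]>.3)&(P[:,1]<.53)&(P[:,2]>.03)&(P[:,2]<.3)]
    if len(q):print(n,len(q),q.min(0).round(3),q.max(0).round(3))
    q=P[(P[:,0]>.44)&(P[:,0]<.61)&(P[:,1]>.33)&(P[:,1]<.51)&(P[:,2]>.017)&(P[:,2]<.026)]
    print(cv2.minAreaRect(q[:,:2].astype(np.float32)*1000))
print(sense()["joints"].round(1))
E
```

```text
[[0.578  0.4743 0.021 ]
 [0.5662 0.3449 0.021 ]
 [0.4779 0.3531 0.021 ]
 [0.4856 0.4939 0.021 ]] [0.52691241 0.41656289 0.021     ] [np.float64(0.0945), np.float64(0.13), np.float64(0.0887), np.float64(0.141)]
84.76075348030068 86.87269434837994
scene 349 [0.54 0.39 0.03] [0.65  0.529 0.065]
((526.3817138671875, 430.96795654296875), (161.5022430419922, 92.54007720947266), 85.50220489501953)
side 646 [0.538 0.394 0.03 ] [0.65  0.53  0.064]
((526.167236328125, 430.857177734375), (159.9534912109375, 91.97032165527344), 85.23001098632812)
[ 38.5  23.8 -18.4  -0.  -47.8  60.9]
```

Call:
{"fn": "drive_tool", "kwargs": {
  "rows": [
    {"tx": 0,"ty": 0,"tz": -1.2,"ax": 0,"ay": 0,"az": 0,"claw": 0},
    {"tx": 0,"ty": -0.4,"tz": -1.2,"ax": 0,"ay": 0,"az": 0,"claw": 0},
    {"tx": 0.3,"ty": -2,"tz": -1,"ax": 0,"ay": 0,"az": 0,"claw": 0},
    {"tx": 0.5,"ty": -2.8,"tz": -1,"ax": 0,"ay": 0,"az": 0,"claw": 0},
    {"tx": 0.6,"ty": -3,"tz": 0,"ax": 0,"ay": 0,"az": 0,"claw": 0},
    {"tx": 0.6,"ty": -3,"tz": 0,"ax": 0,"ay": 0,"az": 0,"claw": 0},
    {"tx": 0.6,"ty": -3,"tz": 0,"ax": 0,"ay": 0,"az": 0,"claw": 0},
    {"tx": 0.5,"ty": -3,"tz": 0,"ax": 0,"ay": 0,"az": 0,"claw": 0},
    {"tx": 0.4,"ty": -2.1,"tz": 0,"ax": 0,"ay": 0,"az": 0,"claw": 0},
    {"tx": 0.2,"ty": -1,"tz": 0,"ax": 0,"ay": 0,"az": 0,"claw": 0}
  ]
}}

```text
time_s: 19.05
tcp_pos: [0.5251, 0.4205, 0.13]
ee_rot: [[0.986, 0.166, -0.001], [0.166, -0.986, -0.0], [-0.001, 0.0, -1.0]]
wrist_force: [0.6, -0.9, -1.7]
gripper_width: 0.137
gripper_force: 29.9
```

Call:
{"fn": "drive_tool", "kwargs": {
  "rows": [
    {"tx": 0,"ty": 0,"tz": 0,"ax": 0,"ay": 0,"az": -0.06,"claw": 0},
    {"tx": 0,"ty": 0,"tz": 0,"ax": 0,"ay": 0,"az": -0.11,"claw": 0},
    {"tx": 0,"ty": 0,"tz": 0,"ax": 0,"ay": 0,"az": -0.12,"claw": 0},
    {"tx": 0,"ty": 0,"tz": 0,"ax": 0,"ay": 0,"az": -0.12,"claw": 0},
    {"tx": 0,"ty": 0,"tz": 0,"ax": 0,"ay": 0,"az": -0.12,"claw": 0},
    {"tx": 0,"ty": 0,"tz": 0,"ax": 0,"ay": 0,"az": -0.12,"claw": 0},
    {"tx": 0,"ty": 0,"tz": 0,"ax": 0,"ay": 0,"az": -0.12,"claw": 0},
    {"tx": 0,"ty": 0,"tz": 0,"ax": 0,"ay": 0,"az": -0.12,"claw": 0},
    {"tx": 0,"ty": 0,"tz": 0,"ax": 0,"ay": 0,"az": -0.12,"claw": 0},
    {"tx": 0,"ty": 0,"tz": 0,"ax": 0,"ay": 0,"az": -0.12,"claw": 0}
  ]
}}

```text
time_s: 19.88
tcp_pos: [0.5253, 0.4168, 0.1305]
ee_rot: [[0.268, 0.963, -0.002], [0.963, -0.268, -0.001], [-0.002, -0.001, -1.0]]
wrist_force: [-0.3, 0.0, -3.4]
gripper_width: 0.134
gripper_force: 29.9
```

Call:
{"fn": "drive_tool", "kwargs": {
  "rows": [
    {"tx": 0,"ty": 0,"tz": 0,"ax": 0,"ay": 0,"az": -0.12,"claw": 0},
    {"tx": 0,"ty": 0,"tz": 0,"ax": 0,"ay": 0,"az": -0.07,"claw": 0},
    {"tx": 0,"ty": 0,"tz": 0,"ax": 0,"ay": 0,"az": 0,"claw": 0},
    {"tx": 0,"ty": 0,"tz": 0,"ax": 0,"ay": 0,"az": 0,"claw": 0},
    {"tx": 0,"ty": 0,"tz": 0,"ax": 0,"ay": 0,"az": 0,"claw": 0}
  ]
}}

```text
time_s: 20.3
tcp_pos: [0.5255, 0.4173, 0.1309]
ee_rot: [[0.088, 0.996, -0.001], [0.996, -0.088, -0.001], [-0.001, -0.001, -1.0]]
wrist_force: [-0.9, -0.9, -3.1]
gripper_width: 0.133
gripper_force: 29.9
```

Call:
{"fn": "drive_tool", "kwargs": {
  "rows": [
    {"tx": 0,"ty": 0,"tz": 1.5,"ax": 0,"ay": 0,"az": 0,"claw": 0},
    {"tx": 0,"ty": 0,"tz": 2,"ax": 0,"ay": 0,"az": 0,"claw": 0},
    {"tx": 0,"ty": 0,"tz": 2,"ax": 0,"ay": 0,"az": 0,"claw": 0},
    {"tx": 0,"ty": 0,"tz": 2,"ax": 0,"ay": 0,"az": 0,"claw": 0},
    {"tx": 0,"ty": 0,"tz": 0.9,"ax": 0,"ay": 0,"az": 0,"claw": 0},
    {"tx": 0,"ty": 0,"tz": 0,"ax": 0,"ay": 0,"az": 0,"claw": 0},
    {"tx": 0,"ty": 0,"tz": 0,"ax": 0,"ay": 0,"az": 0,"claw": 0}
  ]
}}

```text
time_s: 20.88
tcp_pos: [0.5258, 0.4178, 0.0473]
ee_rot: [[0.087, 0.996, -0.0], [0.996, -0.087, -0.001], [-0.001, -0.0, -1.0]]
wrist_force: [0.7, 0.5, -2.1]
gripper_width: 0.134
gripper_force: 29.9
```

```bash
python3 - <<'E'
from ob import *
I,D=capture("side");J,_=capture("scene")
a=cv2.resize(I[190:310,190:320,::-1],(390,360));b=cv2.resize(J[130:250,180:310,::-1],(390,360))
cv2.imwrite("pics/t1.png",np.hstack([a,b]));print(sense()["tcp_pos"])
E
```

```text
[0.5264923  0.4186738  0.04889074]
```

View pics/t1.png

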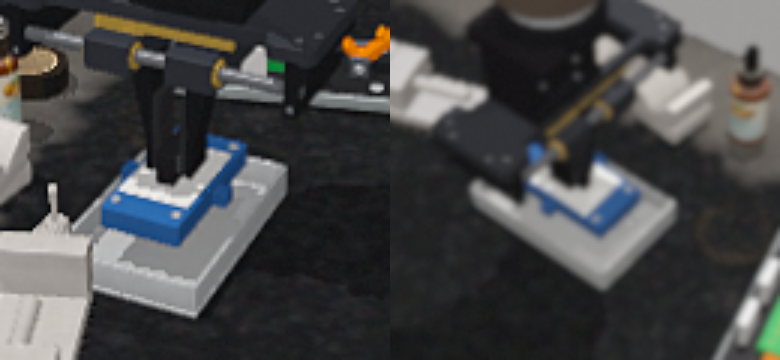

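The module (170,200 in the left half) hangs level and centred over the tray, parallel to its walls. I'll lower it gently.

Call:
{"fn": "drive_tool", "kwargs": {
  "rows": [
    {"tx": 0,"ty": 0,"tz": 0.8,"ax": 0,"ay": 0,"az": 0,"claw": 0},
    {"tx": 0,"ty": 0,"tz": 0.7,"ax": 0,"ay": 0,"az": 0,"claw": 0},
    {"tx": 0,"ty": 0,"tz": 0.3,"ax": 0,"ay": 0,"az": 0,"claw": 0},
    {"tx": 0,"ty": 0,"tz": 0.2,"ax": 0,"ay": 0,"az": 0,"claw": 0},
    {"tx": 0,"ty": 0,"tz": 0,"ax": 0,"ay": 0,"az": 0,"claw": 0},
    {"tx": 0,"ty": 0,"tz": 0,"ax": 0,"ay": 0,"az": 0,"claw": 0},
    {"tx": 0,"ty": 0,"tz": 0,"ax": 0,"ay": 0,"az": 0,"claw": 0}
  ]
}}

```text
time_s: 21.57
tcp_pos: [0.5257, 0.418, 0.0275]
ee_rot: [[0.086, 0.996, -0.0], [0.996, -0.086, 0.0], [0.0, -0.0, -1.0]]
wrist_force: [0.7, 1.2, -2.2]
gripper_width: 0.133
gripper_force: 29.9
```

Call:
{"fn": "drive_tool", "kwargs": {
  "rows": [
    {"tx": 0,"ty": 0,"tz": 0.1,"ax": 0,"ay": 0,"az": 0,"claw": 0},
    {"tx": 0,"ty": 0,"tz": 0.1,"ax": 0,"ay": 0,"az": 0,"claw": 0},
    {"tx": 0,"ty": 0,"tz": 0.1,"ax": 0,"ay": 0,"az": 0,"claw": 0},
    {"tx": 0,"ty": 0,"tz": 0,"ax": 0,"ay": 0,"az": 0,"claw": 0},
    {"tx": 0,"ty": 0,"tz": 0,"ax": 0,"ay": 0,"az": 0,"claw": 0},
    {"tx": 0,"ty": 0,"tz": 0,"ax": 0,"ay": 0,"az": 0,"claw": 0}
  ]
}}

```text
time_s: 22.07
tcp_pos: [0.5256, 0.4178, 0.0243]
ee_rot: [[0.086, 0.996, -0.0], [0.996, -0.086, 0.0], [0.0, -0.0, -1.0]]
wrist_force: [-0.5, -0.1, -2.0]
gripper_width: 0.135
gripper_force: 29.9
```

Call:
{"fn": "drive_tool", "kwargs": {
  "rows": [
    {"tx": 0,"ty": 0,"tz": 0.1,"ax": 0,"ay": 0,"az": 0,"claw": 0},
    {"tx": 0,"ty": 0,"tz": 0.05,"ax": 0,"ay": 0,"az": 0,"claw": 0},
    {"tx": 0,"ty": 0,"tz": 0,"ax": 0,"ay": 0,"az": 0,"claw": 0},
    {"tx": 0,"ty": 0,"tz": 0,"ax": 0,"ay": 0,"az": 0,"claw": 0}
  ]
}}

```text
time_s: 22.4
tcp_pos: [0.5259, 0.4178, 0.0241]
ee_rot: [[0.086, 0.996, 0.0], [0.996, -0.086, 0.0], [0.0, 0.0, -1.0]]
wrist_force: [-1.3, -1.5, 5.4]
gripper_width: 0.138
gripper_force: 30.0
```

Contact: 5 N upward at z = 24 mm, the expected height. Release.

Call:
{"fn": "drive_tool", "kwargs": {
  "rows": [
    {"tx": 0,"ty": 0,"tz": 0,"ax": 0,"ay": 0,"az": 0,"claw": 1.6},
    {"tx": 0,"ty": 0,"tz": 0,"ax": 0,"ay": 0,"az": 0,"claw": 2.4},
    {"tx": 0,"ty": 0,"tz": 0,"ax": 0,"ay": 0,"az": 0,"claw": 3.4},
    {"tx": 0,"ty": 0,"tz": 0,"ax": 0,"ay": 0,"az": 0,"claw": 3.4},
    {"tx": 0,"ty": 0,"tz": 0,"ax": 0,"ay": 0,"az": 0,"claw": 3.4},
    {"tx": 0,"ty": 0,"tz": -0.5,"ax": 0,"ay": 0,"az": 0,"claw": 3.4},
    {"tx": 0,"ty": 0,"tz": -1.5,"ax": 0,"ay": 0,"az": 0,"claw": 3.4},
    {"tx": 0,"ty": 0,"tz": -3,"ax": 0,"ay": 0,"az": 0,"claw": 3.4},
    {"tx": 0,"ty": 0,"tz": -4,"ax": 0,"ay": 0,"az": 0,"claw": 3.4},
    {"tx": 0,"ty": 0,"tz": -4,"ax": 0,"ay": 0,"az": 0,"claw": 3.4}
  ]
}}

```text
time_s: 23.23
tcp_pos: [0.5252, 0.4172, 0.1535]
ee_rot: [[0.086, 0.996, -0.002], [0.996, -0.086, -0.002], [-0.002, -0.002, -1.0]]
wrist_force: [0.9, 1.3, 0.6]
gripper_width: 0.388
gripper_force: 0.0
```

Call:
{"fn": "drive_tool", "kwargs": {
  "rows": [
    {"tx": 0,"ty": 0,"tz": -3,"ax": 0,"ay": 0,"az": 0,"claw": 3.4},
    {"tx": 0,"ty": 0,"tz": 0,"ax": 0,"ay": 0,"az": 0,"claw": 3.4},
    {"tx": 0,"ty": 0,"tz": 0,"ax": 0,"ay": 0,"az": 0,"claw": 3.4},
    {"tx": 0,"ty": 0,"tz": 0,"ax": 0,"ay": 0,"az": 0,"claw": 3.4}
  ]
}}

```text
time_s: 23.57
tcp_pos: [0.5251, 0.4175, 0.1825]
ee_rot: [[0.087, 0.996, -0.001], [0.996, -0.087, -0.0], [-0.0, -0.001, -1.0]]
wrist_force: [0.6, -1.0, -0.8]
gripper_width: 0.389
gripper_force: 0.0
```

```bash
python3 - <<'E'
from ob import *
angles()
I,D=capture("side");cv2.imwrite("pics/f1.png",I[...,::-1]);c=cam("side")
H=cv2.cvtColor(I,cv2.COLOR_RGB2HSV);m=cv2.inRange(H,(98,140,60),(125,255,255));k=np.zeros_like(m);k[225:300,205:295]=1
v,u=np.nonzero(m*k);P=deep(c,np.c_[u,v],D);print(len(P),np.median(P,0).round(4),np.percentile(P[:,2],[2,50,98]).round(4))
t=P[P[:,2]>.016];print(cv2.minAreaRect(t[:,:2].astype(np.float32)*1000))
A=np.c_[t[:,:2],np.ones(len(t))];print("tilt",np.linalg.lstsq(A,t[:,2],rcond=None)[0])
V,U=np.mgrid[0:420,0:560]
P=deep(c,np.c_[U.ravel(),V.ravel()],D);P0=deep(c,np.c_[U.ravel(),V.ravel()],np.load("side0.npz")["D"])
for n,xy,r in(("pot",(.317,.37),.05),("tape",(.68,.28),.045)):
    for Q in(P0,P):
        q=Q[(np.hypot(Q[:,0]-xy[0],Q[:,1]-xy[1])<r)&(Q[:,2]>.008)&(Q[:,2]<.05)];print(n,len(q),q.mean(0).round(4))
E
```

```text
near 141 polar 0.743 line 0.879 top [-43.8  52.6]
far 135 polar 0.716 line 0.843 top [36.4 54.1]Traceback (most recent call last):
  File "<stdin>", line 2, in <module>
  File "ob.py", line 33, in angles
    v,u=np.nonzero(m);q=yplane(c,np.c_[u,v],.025)
                        ~~~~~~^^^^^^^^^^^^^^^^^^^
  File "ob.py", line 18, in yplane
    K,k,R,t=c;x=rays(c,uv);d=np.c_[x,np.ones(len(x))]@R;o=-R.T@t
                ~~~~^^^^^^
  File "h.py", line 12, in rays
    return cv2.undistortPoints(uv,K,np.array([k,0,0,0.])).reshape(-1,2)
           ~~~~~~~~~~~~~~~~~~~^^^^^^^^^^^^^^^^^^^^^^^^^^^
cv2.error: OpenCV(4.12.0) /io/opencv/modules/calib3d/src/undistort.dispatch.cpp:347: error: (-215:Assertion failed) CV_IS_MAT(_src) && CV_IS_MAT(_dst) && (_src->rows == 1 || _src->cols == 1) && (_dst->rows == 1 || _dst->cols == 1) && _src->cols + _src->rows - 1 == _dst->rows + _dst->cols - 1 && (CV_MAT_TYPE(_src->type) == CV_32FC2 || CV_MAT_TYPE(_src->type) == CV_64FC2) && (CV_MAT_TYPE(_dst->type) == CV_32FC2 || CV_MAT_TYPE(_dst->type) == CV_64FC2) in function 'cvUndistortPointsInternal'
```

The view budget is spent, so the final check is by numbers only.

```bash
python3 - <<'E'
from ob import *
I,D=capture("side");c=cam("side")
H=cv2.cvtColor(I,cv2.COLOR_RGB2HSV);m=cv2.inRange(H,(98,140,60),(125,255,255));k=np.zeros_like(m);k[225:300,205:295]=1
v,u=np.nonzero(m*k);P=deep(c,np.c_[u,v],D);print(len(P),np.median(P,0).round(4),np.percentile(P[:,2],[2,50,98]).round(4))
t=P[P[:,2]>.016];print(cv2.minAreaRect(t[:,:2].astype(np.float32)*1000))
A=np.c_[t[:,:2],np.ones(len(t))];print("tilt",np.linalg.lstsq(A,t[:,2],rcond=None)[0])
V,U=np.mgrid[0:420,0:560]
P=deep(c,np.c_[U.ravel(),V.ravel()],D);P0=deep(c,np.c_[U.ravel(),V.ravel()],np.load("side0.npz")["D"])
for n,xy,r in(("pot",(.317,.37),.05),("tape",(.68,.28),.045)):
    for Q in(P0,P):
        q=Q[(np.hypot(Q[:,0]-xy[0],Q[:,1]-xy[1])<r)&(Q[:,2]>.008)&(Q[:,2]<.05)];print(n,len(q),q.mean(0).round(4))
E
```

```text
549 [0.5167 0.458  0.0155] [0.0045 0.0155 0.0201]
((427.8169860839844, 733.19384765625), (80.44268798828125, 768.6117553710938), 17.25208854675293)
tilt [-0.6819122   0.31801177  0.23431993]
pot 947 [0.3189 0.3785 0.0281]
pot 952 [0.3188 0.3788 0.028 ]
tape 189 [0.6798 0.2772 0.0144]
tape 193 [0.6802 0.2774 0.0145]
```

```bash
python3 -c "
from station import finish_job
print(finish_job())"
```

```text
the job is handed in; nothing more can be done
None
```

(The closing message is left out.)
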